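# Gauge pin in the jaw model, upper jaw held at the set opening

## Task

On the dental articulator, put the gauge pin from the drill kit fully home in the drilled hole at the front of the lower jaw cast and let it go, while the hinged upper jaw stays tipped back. Then take the upper jaw by its front bar, swing it forward and down until it lines up with the steel pointer on the quadrant (within about four degrees), and keep hold of it there without letting it touch the pin: the program finishes while the gripper is still holding the upper jaw at the pointer. Leave the pointer and the other things on the table where they are.

Things in the scene. Friction and masses are not known exactly. Their poses are not given: they have to be found in the camera images.
- pin_mid (a point): Half-way up the gauge pin (loose, steel, upright, 55 mm long, 20 to 35 g): 27.5 mm from either end. From its foot up: chamfered shaft 6 mm in diameter, 16 mm long; stop collar 14 mm in diameter, 3 mm thick; round grip 11 mm in diameter, 36 mm long, to the top. z is its axis, up. It starts standing in the white drill kit, collar on the kit's top face, 39 mm standing above it.
- pin_foot (a point): Centre of the foot (lower end) of the gauge pin, 27.5 mm below pin_mid along its axis.
- kit_hole (a point): Mouth of the kit hole in which the pin starts (8 mm wide, 21 mm deep), on top of the fixed white kit block: 84 mm (x) by 134 mm (y), 24 mm high. The hole lies 35 mm to +y of the block's centre; twelve short steel drills stand up to 18 mm above the block, 50 mm and more to the -y side of the hole.
- socket (a point): Mouth of the drilled hole in the lower jaw cast, 58 mm above the table: 8 mm in diameter, 22 mm deep, vertical, chamfered. Fully home, the pin's collar rests on the cast, its foot 16 mm below this point. Axes of the articulator: -x to its front, +x to the hinge, y along the hinge axis, z up. The cast is flat around the hole; tooth crowns 8 mm high start 27 mm behind it (+x), 24 mm left and right.
- hinge (a point): Middle of the upper jaw's hinge axis, 115 mm above the table, 90 mm behind the socket (+x of the articulator), in its middle plane. Same axes as socket; the hinge axis is y. Two posts 42 mm to either side carry it. The stand is fixed to the table; its foot, 160 mm (x) by 100 mm (y), is centred 60 mm in front of the hinge.
- bar (a point): Middle of the grip bar at the free end of the hinged upper jaw: round steel bar, 10 mm in diameter, 74 mm long, parallel to the hinge axis and 130 mm from it. Thin prongs carry it 33 mm to either side of the middle; between them, behind the bar, is an open gap 58 mm by 40 mm for a finger. Axes turn with the jaw: y along the bar, x from the bar to the hinge.
- upper (a joint): Opening of the upper jaw, rad: 0 closed and level, bar straight in front (-x) of the hinge; grows as it opens up and back. The bar is 130 mm * cos in front of the hinge and 130 mm * sin above it. It starts tipped back, resting on its stop at about 2.1; forward of about 1.6 it falls shut unless held (nearly frictionless hinge, 0.2 to 0.35 kg, up to 1.1 N at the bar).
- pointer (a joint): Angle at which the pointer is set, rad, measured as the upper jaw's opening angle: the upper jaw is right when both angles are equal. The pointer is clamped stiffly and is not to be moved.
- pointer_tip (a point): Small round end of the steel pointer that marks the wanted opening: flat dark bar, 105 mm long, turning about the same hinge axis, beside the white quadrant on the articulator's -y side, 56 mm from the middle plane. This point is 98 mm from the hinge axis on the pointer's centre line; x runs along the pointer from tip to hinge axis.
- handpiece: Bystander: white handpiece lying between kit and articulator, 185 mm long, 20 mm wide, 18 mm high, along its x (75 mm to -x, 110 mm to +x of the origin). Origin at its underside.
- spare_cast: Bystander: spare plaster jaw cast, about 75 mm across and 30 mm high, beyond the articulator. Origin at its underside.
- flask: Bystander: grey drinking flask, 72 mm in diameter, 210 mm tall. Origin at its underside.
- cup: Bystander: paper cup, 76 mm wide at the rim, 100 mm tall. Origin at its underside.
- phone: Bystander: phone lying flat, 75 by 150 by 9 mm. Origin at its underside.
- driver: Bystander: hand screwdriver lying behind the articulator, on the flask's side. Origin at its underside.

How it is judged:
By the outcome, as a careful person would: the job done as asked, in the order asked, and still so for the second after the job is handed in, while the arm keeps its last pose, push and grip.
It also fails if it takes over 54 s, if anything falls off the work surface, if the arm or the gripper's body presses on something with over 40 N, if the wrist force passes 120 N, or if a joint passes its speed limit or range.

## Robot

A 6-joint arm with a two-finger parallel gripper is mounted at the origin on the work surface. World frame = base frame: x ahead of the robot, y to its left, z up, the work surface at z = 0. Lengths are in m, angles in rad, forces in N, time in s.
With the tool pointing down it reaches from about 0.4 to 0.825 m from the base axis. Payload 7 kg.
Tool frame: the origin (TCP) lies midway between the tips of the shut fingers; the grasp point (between the pads) lies 19 mm behind it; y points along the fingers, z is the direction in which the jaws open and shut, and the axes are right-handed (so a half turn about y gives the same grasp; the last joint's range is limited). The gripper opens to 88 mm and grips with 3 to 60 N. Pads are 19 mm wide; open, the fingers measure 130 mm over their backs; the gripper's body (78 mm by 193 mm) begins 47 mm behind the grasp point.
Start: joints at [-0.948, 0.359, 0.012, 0, -1.224, -0.288], TCP at [0.222, -0.638, 0.199] pointing down, gripper open.
Joint ranges: [-3.07, 3.07], [-1.43, 2.12], [-1.02, 1.25], [-3.03, 1.67], [-3.05, -0], [-3.03, 3.03]. Speed limits (rad/s): [2.39, 2.39, 3.01, 3.14, 3.14, 3.14].

## Interface

Orientations are given as [roll, pitch, yaw] about the fixed x, y, z axes, in that order (R = Rz(yaw) Ry(pitch) Rx(roll)).
In Python, from station import arm gives the robot as it stands.
- The arm moves only by the tool move_arm, never from a script. Its argument "deltas" is a list of rows, each an object with "dp": the shift along the tool's x, y, z in mm, a list of three; "rotation": the turn, a rotation vector about the tool's x, y, z in degrees, a list of three. A call has 1 to 5 rows; each row shifts and turns the pose as measured when the row begins, along the tool's axes as they then stand; what a row does not reach is not made up. A row lasts 1/12 s, in which the tool goes at most 41.7 mm and 7.16 degrees, less where a joint would pass 70% of its speed; a pose out of reach is approached as far as the arm can. A call is refused whole if a number of a shift passes 41.7 or a number of a turn 7.16, either way. A call with a gripper value outside its range is refused whole. "jaw" is the closure in counts, from 0 (fully open) to 255 (shut), set as the call begins (left out, the last holds). The fingers move at their own pace and stop on an object; "squeeze" is the grip in N (left out, the last holds). Time passes only in rows, so rows that do not move let the fingers close. It gives the time, the measured TCP pose, the force and the opening at its end, in the units of the state.
- arm.get_state(): the state, without advancing time (a new reading comes with each control period).
- arm.grab_frame(name): name is "scene" or "top"; returns a dict with "pixels" (384x512x3 uint8, red, green, blue), "z_map" (384x512 float32, m along the optical axis (not along the pixel's ray), 0 where there is no reading), "fx", "fy", "cx", "cy" (pixels), "cam_to_world" (4x4, takes a point from camera to world coordinates). Camera axes: x right, y down, z forward; pixel columns grow to the right and rows downward; lengths in m; the calibration is good to about 2 mm. A picture is of the moment at which its call begins.
- arm.job_done(): hands the job in, once; it reports no verdict.
The state is a dict: "t": time; "q": joint angles; "qd": joint speeds; "joint_efforts": joint torques, N m; "eef_pos": TCP position; "ee_rot": TCP orientation; "force": force on the tool from outside, world axes, zero at the start; "moment": the same for the moment, N m; "width": finger opening in m.
Only numpy, scipy, OpenCV 4.12 (cv2) and the standard library are available. Lean on these libraries where they do the work, as an engineer would, in place of code of your own. Each camera call takes 0.05 s, during which the arm holds its last target.

## Working session

There is one attempt and no reset: what is moved stays moved. The work goes in short steps, Python scripts to look and compute and a tool call to move; the robot and the scene stay as the last step left them, time stands still between calls to the robot, and variables do not carry over. Pictures are saved under pics/ and viewed, and the job is handed in when it is done.

Besides the shell and the picture viewer there is one more tool, called after "Call:" as name(argument=value, ...), one argument or row to a line, values as JSON. move_arm: Moves the arm, as the interface text tells. Its arguments: {"type":"object","properties":{"deltas":{"type":"array","items":{"type":"object","properties":{"dp":{"type":"array","items":{"type":"number"}},"rotation":{"type":"array","items":{"type":"number"}}}}},"jaw":{"type":"number"},"squeeze":{"type":"number"}},"required":["deltas"]}

```bash
ls; mkdir -p pics; python3 - <<'E'
from station import arm
import cv2,numpy as np,pickle
s=arm.get_state();print(s)
for n in("scene","top"):
    f=arm.grab_frame(n);pickle.dump(f,open(n+'0.pkl','wb'))
    cv2.imwrite(f'pics/{n}0.png',f['pixels'][:,:,::-1])
    print(n,f['fx'],f['fy'],f['cx'],f['cy'],np.round(f['cam_to_world'],4).tolist())
E
```

```text
pics
{'t': 0.0, 'q': array([-9.47917774e-01,  3.59388277e-01,  1.10663371e-02, -3.99104240e-04,
       -1.22411723e+00, -2.88097728e-01]), 'qd': array([ 8.39646479e-04,  9.88719178e-04,  4.51960263e-04,  2.10814408e-03,
       -9.83059390e-04,  8.88049132e-05]), 'joint_efforts': array([ 1.23708454e-03, -5.82721031e+01,  2.93056995e+01,  6.99707955e+00,
        6.86865402e-03, -1.83443558e-04]), 'eef_pos': array([ 0.22158347, -0.63701411,  0.19821627]), 'ee_rot': array([-1.56911458e+00,  1.07109108e-04,  3.34645000e-01]), 'force': array([-0.64151803, -0.58859443,  0.56737458]), 'moment': array([ 0.03590509, -0.01885811,  0.04190202]), 'width': 0.08771473754950546}
scene 423.2624229687442 423.2624229687442 252.77564451066675 187.7838971988561 [[0.5618, 0.5618, -0.6073, 1.3806], [0.8271, -0.3657, 0.4268, -0.5037], [0.0177, -0.7421, -0.6701, 0.9875], [0.0, 0.0, 0.0, 1.0]]
top 414.0374638981292 414.0374638981292 253.0051957921922 193.093209496718 [[-0.0026, -0.9973, 0.073, 0.4813], [-1.0, 0.0024, -0.0027, 0.0501], [0.0025, -0.073, -0.9973, 1.1779], [0.0, 0.0, 0.0, 1.0]]
```

```bash
sleep 1
```

```text
(no output)
```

View pics/scene0.png

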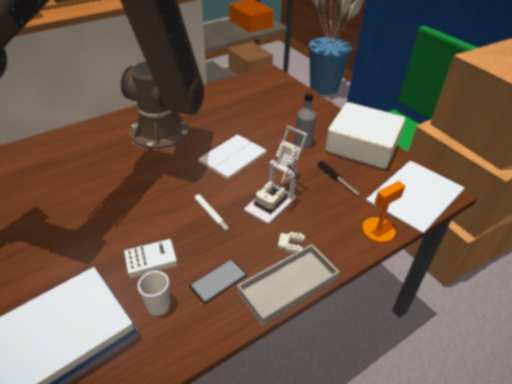

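View pics/top0.png

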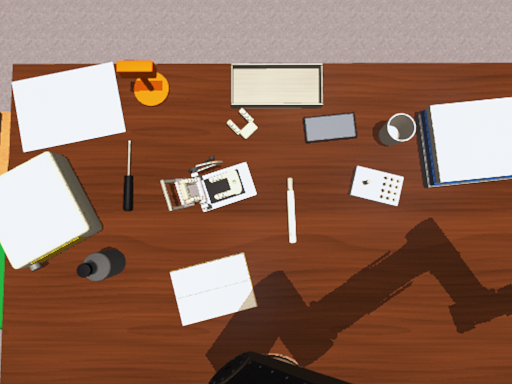

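```bash
python3 - <<'E'
import cv2,pickle
f=pickle.load(open('top0.pkl','rb'))['pixels'][:,:,::-1]
g=pickle.load(open('scene0.pkl','rb'))['pixels'][:,:,::-1]
cv2.imwrite('pics/z1.png',cv2.resize(f[145:220,150:265],None,fx=6.9,fy=6.9,interpolation=cv2.INTER_CUBIC))
cv2.imwrite('pics/z2.png',cv2.resize(f[155:215,340:420],None,fx=9,fy=9,interpolation=cv2.INTER_CUBIC))
cv2.imwrite('pics/z3.png',cv2.resize(g[115:230,235:320],None,fx=5,fy=5,interpolation=cv2.INTER_CUBIC))
cv2.imwrite('pics/z4.png',cv2.resize(g[230:285,115:190],None,fx=10,fy=10,interpolation=cv2.INTER_CUBIC))
E
```

```text
(no output)
```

View pics/z1.png

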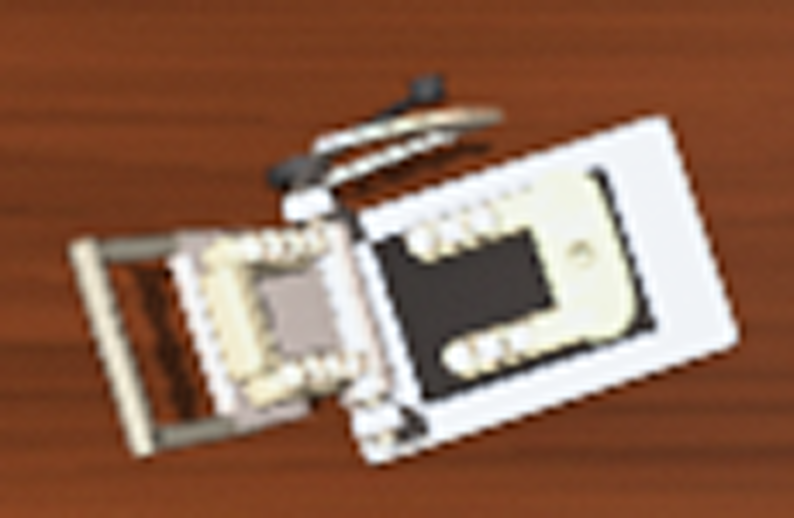

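View pics/z2.png

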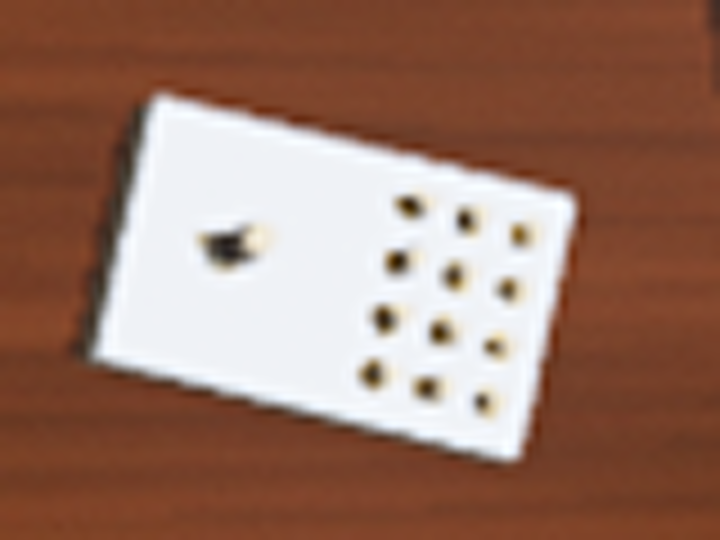

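View pics/z3.png

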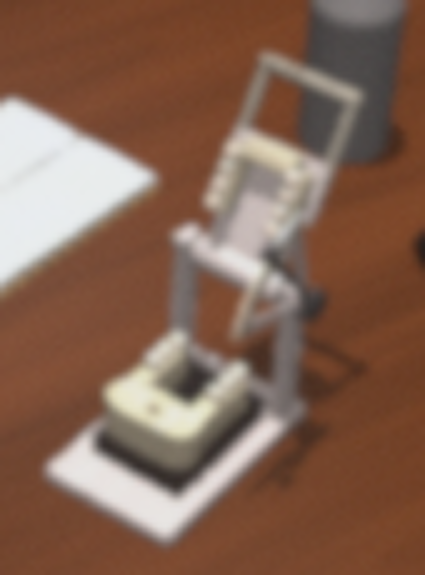

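View pics/z4.png

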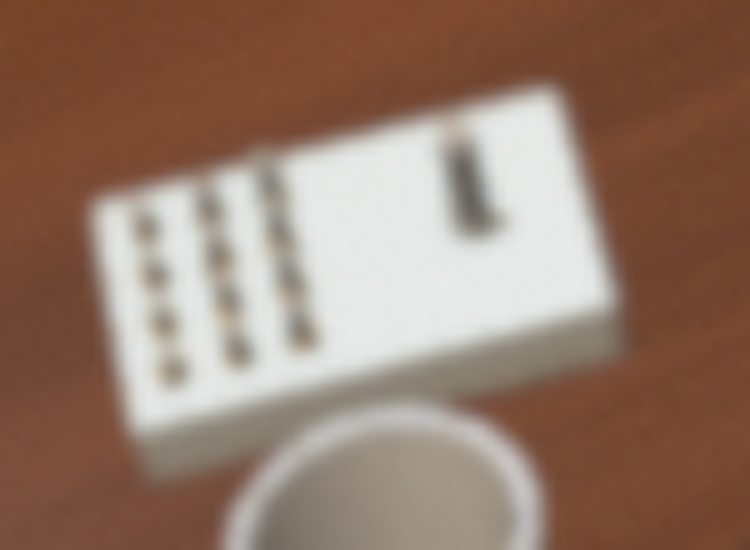

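```bash
cat > h.py <<'E'
import cv2,pickle,numpy as np
def ray(f,u,v):
    M=f['cam_to_world'];d=np.array([(u-f['cx'])/f['fx'],(v-f['cy'])/f['fy'],1.])
    return M[:3,3],M[:3,:3]@d
def plane(f,u,v,z):
    o,d=ray(f,u,v);return o+d*(z-o[2])/d[2]
def nplane(f,u,v,p,n):
    o,d=ray(f,u,v);return o+d*(np.dot(p-o,n)/np.dot(d,n))
def tri(f,a,g,b):
    o,d=ray(f,*a);p,e=ray(g,*b)
    d=d/np.linalg.norm(d);e=e/np.linalg.norm(e)
    A=np.c_[d,-e];s,t=np.linalg.lstsq(A,p-o,rcond=None)[0]
    return (o+s*d+p+t*e)/2,np.linalg.norm(o+s*d-p-t*e)
def proj(f,P):
    M=f['cam_to_world'];c=M[:3,:3].T@(np.asarray(P)-M[:3,3])
    return c[0]/c[2]*f['fx']+f['cx'],c[1]/c[2]*f['fy']+f['cy']
def z(u,v,s,u0,v0): return ((u+.5)/s-.5+u0,(v+.5)/s-.5+v0)
E
python3 - <<'E'
from h import *
np.set_printoptions(precision=4,suppress=True)
T=pickle.load(open('top0.pkl','rb'));S=pickle.load(open('scene0.pkl','rb'))
def white(f,x0,y0,x1,y1,th):
    m=np.zeros(f['pixels'].shape[:2],np.uint8)
    p=f['pixels'][y0:y1,x0:x1].astype(int)
    m[y0:y1,x0:x1]=((p.min(2)>th))*255
    m=cv2.morphologyEx(m,cv2.MORPH_CLOSE,np.ones((9,9)))
    c=max(cv2.findContours(m,cv2.RETR_EXTERNAL,cv2.CHAIN_APPROX_NONE)[0],key=cv2.contourArea)
    return c
c=white(T,340,155,420,215,140)
P=np.array([plane(T,*p[0],0.024)[:2] for p in c]).astype(np.float32)
r=cv2.minAreaRect(P*1000);print('kit top',r)
box=cv2.boxPoints(r)/1000;print(box)
# pin top
a=z(255,238,9,340,155);b=z(452,125,10,115,230)
print('pintop tri',tri(T,a,S,b), plane(T,*a,0.063),plane(S,*b,0.063))
# manual kit corners
for q in [(155,95),(577,193),(520,460),(93,360)]: print(plane(T,*z(*q,9,340,155),0.024))
for q in [(92,200),(558,88),(620,305),(132,432)]: print('S',plane(S,*z(*q,10,115,230),0.024))
# articulator
Z=lambda q:z(*q,6.9,150,145); Y=lambda q:z(*q,5,235,115)
print('socket T',plane(T,*Z((582,253)),.058),'S',plane(S,*Y((154,408)),.058),tri(T,Z((582,253)),S,Y((154,408))))
print('foot corners T',[plane(T,*Z(q),.01) for q in [(662,115),(740,342),(375,465)]])
print('bar ends',tri(T,Z((83,243)),S,Y((355,97))),tri(T,Z((143,450)),S,Y((267,58))))
print('tip',tri(T,Z((427,88)),S,Y((312,300))))
for f in(T,S):
  for q in ([a,Z((582,253)),Z((115,345))] if f is T else [b,Y((154,408)),Y((311,77))]):
    u,v=map(int,np.round(q));d=np.median(f['z_map'][v-1:v+2,u-1:u+2]);o,dd=ray(f,*q);print('depth',o+dd*d)
E
```

```text
kit top ((586.7001953125, -299.7336730957031), (136.15081787109375, 86.49114227294922), 75.93462371826172)
[[ 0.5282 -0.3553]
 [ 0.6121 -0.3763]
 [ 0.6452 -0.2442]
 [ 0.5613 -0.2232]]
pintop tri (array([ 0.5937, -0.2648,  0.0671]), np.float64(0.004192555586515101)) [ 0.5951 -0.2641  0.063 ] [ 0.5888 -0.2655  0.063 ]
[ 0.644  -0.2449  0.024 ]
[ 0.6129 -0.3759  0.024 ]
[ 0.5297 -0.3557  0.024 ]
[ 0.5611 -0.2239  0.024 ]
S [ 0.5243 -0.3545  0.024 ]
S [ 0.5595 -0.223   0.024 ]
S [ 0.6429 -0.2442  0.024 ]
S [ 0.6086 -0.3761  0.024 ]
socket T [0.5958 0.0988 0.058 ] S [0.5937 0.0997 0.058 ] (array([0.5955, 0.0986, 0.06  ]), np.float64(0.00038982534734689864))
foot corners T [array([0.6577, 0.068 , 0.01  ]), array([0.5639, 0.0361, 0.01  ]), array([0.5139, 0.1854, 0.01  ])]
bar ends (array([0.5808, 0.2558, 0.2333]), np.float64(0.0026810833983725475)) (array([0.5131, 0.2371, 0.2303]), np.float64(0.0008403714386215872))
tip (array([0.651 , 0.1587, 0.1609]), np.float64(0.020786281884706242))
depth [ 0.5951 -0.2642  0.0627]
depth [0.5974 0.0996 0.0415]
depth [0.5477 0.2463 0.2313]
depth [ 0.5898 -0.2658  0.0642]
depth [0.5936 0.0997 0.0579]
depth [0.5493 0.2442 0.2341]
```

```bash
python3 - <<'E'
from h import *
np.set_printoptions(precision=4,suppress=True)
T=pickle.load(open('top0.pkl','rb'));S=pickle.load(open('scene0.pkl','rb'))
ax=np.array([-.318,.948,0]);ax/=np.linalg.norm(ax);zz=np.array([0,0,1.]);ay=np.cross(zz,ax)
soc=np.array([.595,.099,.058]);H=soc+.09*ax;H[2]=.115
Hp=H-.056*ay
for nm,f,q in(('T',T,z(427,88,6.9,150,145)),('S1',S,z(312,300,5,235,115)),('S2',S,z(265,255,5,235,115))):
    P=nplane(f,*q,Hp,ay);d=P-Hp;print(nm,P,np.linalg.norm(d),np.arctan2(d[2],-d@ax))
k=0
for f,(x0,y0,x1,y1),s,n in((T,(180,150,230,190),14,'t'),(S,(270,150,310,200),11,'s')):
    im=cv2.resize(f['pixels'][y0:y1,x0:x1,::-1],None,fx=s,fy=s,interpolation=cv2.INTER_CUBIC)
    cv2.imwrite(f'pics/p{n}_raw.png',im)
    def dot(P,c):
        u,v=proj(f,P);cv2.circle(im,(int((u-x0+.5)*s),int((v-y0+.5)*s)),3,c,-1)
    dot(Hp,(0,0,255));dot(H,(255,0,0))
    for t in np.arange(0,1.8,.2): dot(Hp+.098*(-np.cos(t)*ax+np.sin(t)*zz),(0,255,0))
    cv2.imwrite(f'pics/p{n}.png',im)
E
```

```text
T [0.6383 0.146  0.2021] 0.10530166232859811 0.973755503820191
S1 [0.6197 0.2015 0.1203] 0.0053122203153531345 1.4539323397090917
S2 [0.64   0.1411 0.1976] 0.10474118067985914 0.9085478408540718
```

View pics/pt.png

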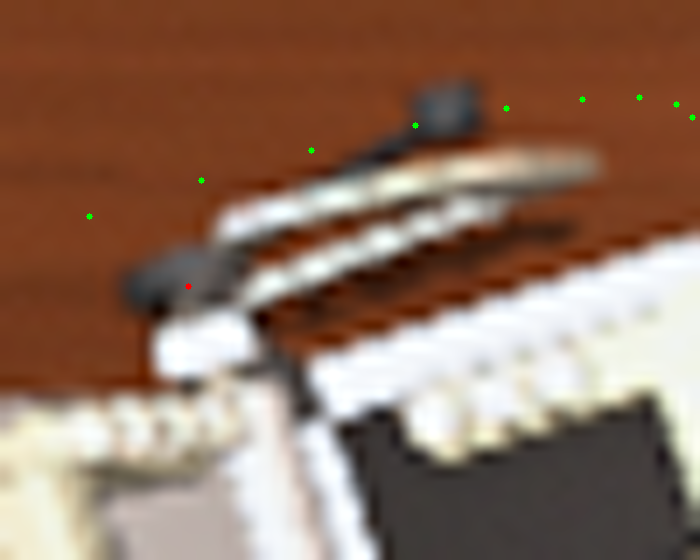

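View pics/ps.png

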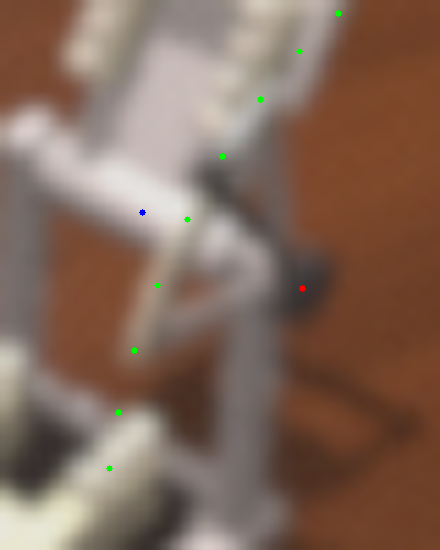

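View pics/ps_raw.png

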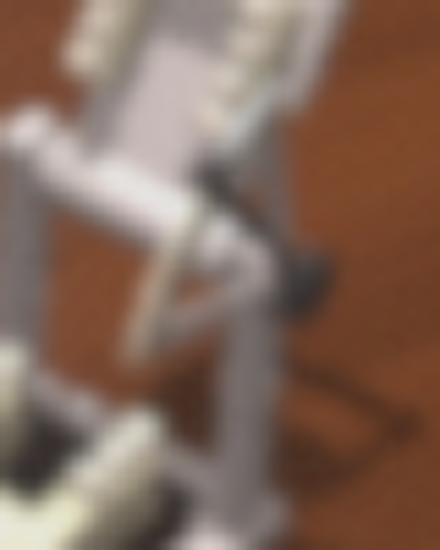

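```bash
cat > plan.py <<'E'
from h import *
from scipy.spatial.transform import Rotation as R
from station import arm
import sys,json
np.set_printoptions(precision=4,suppress=True)
def rot(yaw,beta): # deg; tool down at yaw, then beta about tool z
    return R.from_euler('z',yaw,degrees=True)*R.from_euler('x',-90,degrees=True)*R.from_euler('z',beta,degrees=True)
def show():
    s=arm.get_state();r=R.from_euler('xyz',s['ee_rot']);
    print('t %.2f'%s['t'],'tcp',s['eef_pos'],'grasp',s['eef_pos']-.019*r.as_matrix()[:,1],'\nR cols',r.as_matrix().T.round(3).tolist(),'F',s['force'],'M',s['moment'],'w',s['width'],'q',s['q'])
    return s,r
def plan(G,yaw,beta,n=None,dec=1,step=40,rstep=7):
    s,r=show();r2=rot(yaw,beta);t=np.array(G)+.019*r2.as_matrix()[:,1]
    p=s['eef_pos'].copy()
    rv=(r.inv()*r2).as_rotvec(degrees=True)
    k=n or max(1,int(np.ceil(max(np.linalg.norm(t-p)*1000/step,np.linalg.norm(rv)/rstep))))
    print('target tcp',t,'rows',k,'dist',np.linalg.norm(t-p))
    for i in range(k):
        d=r.inv().apply((t-p)/(k-i))*1000;d=np.round(d,dec)
        w=np.round((r.inv()*r2).as_rotvec(degrees=True)/(k-i),1)
        print(json.dumps({"dp":d.tolist(),"rotation":w.tolist()}))
        p=p+r.apply(d/1000);r=r*R.from_rotvec(w,degrees=True)
E
python3 - <<'E'
from plan import *
plan([.594,-.2655,.130],40,-35)
T=pickle.load(open('top0.pkl','rb'))
print(plane(T,399,127,.1))
E
```

```text
t 0.10 tcp [ 0.2216 -0.6371  0.1983] grasp [ 0.2216 -0.6371  0.2173] 
R cols [[0.945, 0.328, -0.0], [-0.001, 0.001, -1.0], [-0.328, 0.945, 0.001]] F [ 0.4262  0.0973 -0.2539] M [-0.002   0.0576 -0.0269] w 0.08740539598581758 q [-0.9479  0.3594  0.0111 -0.0003 -1.2241 -0.2881]
target tcp [ 0.6023 -0.2585  0.1144] rows 14 dist 0.5434577711356563
{"dp": [34.6, 6.0, 16.6], "rotation": [0.4, -1.4, -2.5]}
{"dp": [34.7, 7.6, 15.7], "rotation": [0.5, -1.4, -2.5]}
{"dp": [34.7, 9.3, 14.8], "rotation": [0.5, -1.4, -2.5]}
{"dp": [34.6, 10.9, 13.9], "rotation": [0.4, -1.5, -2.5]}
{"dp": [34.4, 12.5, 12.9], "rotation": [0.5, -1.4, -2.5]}
{"dp": [34.1, 14.1, 11.9], "rotation": [0.4, -1.5, -2.5]}
{"dp": [33.8, 15.7, 10.9], "rotation": [0.5, -1.4, -2.5]}
{"dp": [33.3, 17.2, 9.9], "rotation": [0.4, -1.5, -2.4]}
{"dp": [32.8, 18.7, 9.0], "rotation": [0.5, -1.4, -2.5]}
{"dp": [32.2, 20.2, 8.0], "rotation": [0.4, -1.5, -2.4]}
{"dp": [31.5, 21.6, 7.0], "rotation": [0.5, -1.4, -2.4]}
{"dp": [30.7, 22.9, 6.1], "rotation": [0.4, -1.5, -2.5]}
{"dp": [29.8, 24.3, 5.1], "rotation": [0.5, -1.4, -2.4]}
{"dp": [28.9, 25.6, 4.1], "rotation": [0.4, -1.5, -2.5]}
[ 0.7345 -0.3393  0.1   ]
```

Call:
move_arm(
  deltas=[
    {"dp":[34.6,6,16.6],"rotation":[0.4,-1.4,-2.5]},
    {"dp":[34.7,7.6,15.7],"rotation":[0.5,-1.4,-2.5]},
    {"dp":[34.7,9.3,14.8],"rotation":[0.5,-1.4,-2.5]},
    {"dp":[34.6,10.9,13.9],"rotation":[0.4,-1.5,-2.5]},
    {"dp":[34.4,12.5,12.9],"rotation":[0.5,-1.4,-2.5]},
  ],
  jaw=100,
  squeeze=5,
)

```text
t: 0.52
eef_pos: [0.3583, -0.4993, 0.1655]
ee_rot: [-1.538, -0.225, 0.453]
force: [0.3, 0.1, 0.1]
width: 0.0599
```

Call:
move_arm(
  deltas=[
    {"dp":[34.1,14.1,11.9],"rotation":[0.4,-1.5,-2.5]},
    {"dp":[33.8,15.7,10.9],"rotation":[0.5,-1.4,-2.5]},
    {"dp":[33.3,17.2,9.9],"rotation":[0.4,-1.5,-2.4]},
    {"dp":[32.8,18.7,9],"rotation":[0.5,-1.4,-2.5]},
    {"dp":[32.2,20.2,8],"rotation":[0.4,-1.5,-2.4]},
  ],
)

```text
t: 0.93
eef_pos: [0.4996, -0.3556, 0.1361]
ee_rot: [-1.541, -0.455, 0.585]
force: [0.3, -1.2, 0.1]
width: 0.0531
```

```bash
python3 - <<'E'
from plan import *
plan([.594,-.2655,.130],40,-35)
E
```

```text
t 0.93 tcp [ 0.4996 -0.3556  0.1361] grasp [ 0.4929 -0.3607  0.1531] 
R cols [[0.749, 0.496, 0.44], [0.35, 0.268, -0.898], [-0.563, 0.826, 0.027]] F [ 0.2601 -1.1831  0.1333] M [-0.8955  1.152  -0.0681] w 0.053130266238912774 q [-0.6232  0.2972 -0.1243 -0.5026 -1.0657 -0.1266]
target tcp [ 0.6023 -0.2585  0.1144] rows 4 dist 0.14303577553569521
{"dp": [28.9, 20.3, 5.4], "rotation": [0.4, -1.4, -2.2]}
{"dp": [28.2, 21.5, 4.6], "rotation": [0.4, -1.4, -2.2]}
{"dp": [27.5, 22.6, 3.8], "rotation": [0.4, -1.4, -2.2]}
{"dp": [26.7, 23.6, 2.9], "rotation": [0.4, -1.5, -2.2]}
```

Call:
move_arm(
  deltas=[
    {"dp":[28.9,20.3,5.4],"rotation":[0.4,-1.4,-2.2]},
    {"dp":[28.2,21.5,4.6],"rotation":[0.4,-1.4,-2.2]},
    {"dp":[27.5,22.6,3.8],"rotation":[0.4,-1.4,-2.2]},
    {"dp":[26.7,23.6,2.9],"rotation":[0.4,-1.5,-2.2]},
    {"dp":[0,0,0],"rotation":[0,0,0]},
  ],
)

```text
t: 1.35
eef_pos: [0.6082, -0.2473, 0.1116]
ee_rot: [-1.567, -0.622, 0.704]
force: [-1.2, -0.9, -0.6]
width: 0.0535
```

```bash
python3 - <<'E'
from plan import *
plan([.594,-.2655,.130],40,-35)
for n in("scene","top"):
    f=arm.grab_frame(n);pickle.dump(f,open(n+'1.pkl','wb'))
    cv2.imwrite(f'pics/{n}1.png',cv2.resize(f['pixels'][150:310,80:240,::-1] if n=='scene' else f['pixels'][110:260,300:460,::-1],None,fx=3.7,fy=3.7,interpolation=cv2.INTER_CUBIC))
E
```

```text
t 1.35 tcp [ 0.6082 -0.2473  0.1116] grasp [ 0.5998 -0.2545  0.127 ] 
R cols [[0.62, 0.526, 0.582], [0.441, 0.38, -0.813], [-0.649, 0.761, 0.003]] F [-1.1558 -0.8677 -0.6339] M [-1.2801  1.6473 -0.0562] w 0.053484421461562646 q [-0.5018  0.36   -0.1076 -0.7107 -0.9899  0.0037]
target tcp [ 0.6023 -0.2585  0.1144] rows 1 dist 0.012937033648469466
{"dp": [-7.9, -9.1, -4.7], "rotation": [-0.4, 0.3, 0.6]}
```

View pics/scene1.png

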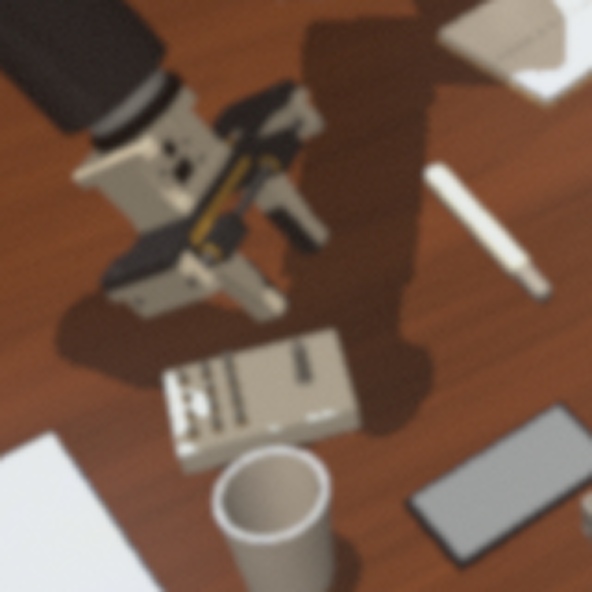

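View pics/top1.png

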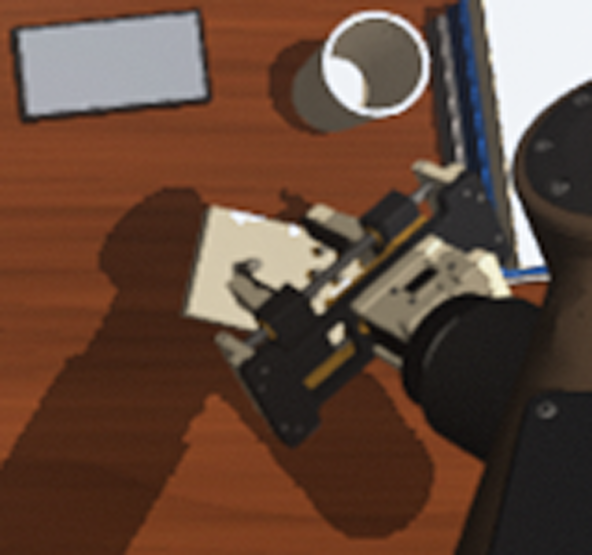

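Call:
move_arm(
  deltas=[
    {"dp":[-8,-9,-4.7],"rotation":[-0.4,0.3,0.6]},
    {"dp":[0,0,0],"rotation":[0,0,0]},
  ],
)

```text
t: 1.62
eef_pos: [0.599, -0.2636, 0.1154]
ee_rot: [-1.572, -0.604, 0.696]
force: [-0.5, -0.6, 0.6]
width: 0.0531
```

```bash
python3 - <<'E'
from plan import *
plan([.594,-.2655,.058],40,-35,step=20)
E
```

```text
t 1.62 tcp [ 0.599  -0.2636  0.1154] grasp [ 0.5907 -0.2705  0.131 ] 
R cols [[0.631, 0.528, 0.568], [0.437, 0.363, -0.823], [-0.641, 0.768, -0.001]] F [-0.4588 -0.5518  0.595 ] M [-1.1603  1.4206 -0.0035] w 0.053061709728857875 q [-0.5174  0.3532 -0.1055 -0.6861 -0.996  -0.0077]
target tcp [ 0.6023 -0.2585  0.0424] rows 4 dist 0.0731776162691154
{"dp": [-9.2, 15.8, 0.5], "rotation": [0.0, -0.0, -0.1]}
{"dp": [-9.2, 15.8, 0.5], "rotation": [0.0, -0.0, -0.1]}
{"dp": [-9.2, 15.8, 0.4], "rotation": [0.1, -0.0, -0.1]}
{"dp": [-9.2, 15.8, 0.4], "rotation": [0.0, -0.1, -0.1]}
```

Call:
move_arm(
  deltas=[
    {"dp":[-9,15.8,0.5],"rotation":[0,0,0]},
    {"dp":[-9,15.8,0.5],"rotation":[0,0,0]},
    {"dp":[-4,7,0.2],"rotation":[0,0,0]},
    {"dp":[0,0,0],"rotation":[0,0,0]},
  ],
)

```text
t: 1.95
eef_pos: [0.5999, -0.2662, 0.0738]
ee_rot: [-1.581, -0.603, 0.696]
force: [-0.5, -0.7, -0.1]
width: 0.0535
```

```bash
python3 - <<'E'
from plan import *
plan([.594,-.2655,.056],40,-35,step=20)
E
```

```text
t 1.95 tcp [ 0.5999 -0.2662  0.0738] grasp [ 0.5916 -0.2729  0.0895] 
R cols [[0.632, 0.528, 0.567], [0.442, 0.356, -0.823], [-0.637, 0.771, -0.008]] F [-0.4643 -0.6659 -0.1057] M [-1.1964  1.4943  0.0528] w 0.05354846179407808 q [-0.5249  0.4017 -0.1326 -0.719  -0.9337  0.057 ]
target tcp [ 0.6023 -0.2585  0.0404] rows 2 dist 0.0343451666970477
{"dp": [-6.7, 15.6, 2.3], "rotation": [0.3, -0.1, -0.2]}
{"dp": [-6.7, 15.7, 2.3], "rotation": [0.3, -0.0, -0.2]}
```

Call:
move_arm(
  deltas=[
    {"dp":[-3,10,3.5],"rotation":[0.3,0,-0.2]},
    {"dp":[-5,13,1.5],"rotation":[0.2,0,-0.2]},
    {"dp":[0,0,0],"rotation":[0,0,0]},
    {"dp":[0,0,0],"rotation":[0,0,0]},
  ],
)

```text
t: 2.28
eef_pos: [0.6018, -0.2597, 0.0502]
ee_rot: [-1.574, -0.611, 0.696]
force: [0.4, 0.0, 0.9]
width: 0.0531
```

```bash
python3 - <<'E'
from plan import *
plan([.594,-.2655,.056],40,-35,step=20)
E
```

```text
t 2.28 tcp [ 0.6018 -0.2597  0.0502] grasp [ 0.5934 -0.2666  0.0658] 
R cols [[0.629, 0.525, 0.574], [0.442, 0.365, -0.819], [-0.639, 0.769, -0.003]] F [0.409  0.0237 0.879 ] M [-1.2044  1.4579 -0.0333] w 0.05309343618028501 q [-0.5262  0.4337 -0.1432 -0.7496 -0.9101  0.099 ]
target tcp [ 0.6023 -0.2585  0.0404] rows 1 dist 0.009881186699569888
{"dp": [-4.7, 8.7, 0.6], "rotation": [0.3, -0.1, 0.0]}
```

Call:
move_arm(
  deltas=[
    {"dp":[-5,8.7,0.6],"rotation":[0.2,0,0]},
    {"dp":[0,0,0],"rotation":[0,0,0]},
    {"dp":[0,0,0],"rotation":[0,0,0]},
  ],
)

```text
t: 2.53
eef_pos: [0.6026, -0.2587, 0.0397]
ee_rot: [-1.571, -0.611, 0.696]
force: [-0.6, 0.1, 0.1]
width: 0.0533
```

```bash
python3 - <<'E'
from plan import *
plan([.594,-.2655,.056],40,-35,step=20)
for n in("scene","top"):
    f=arm.grab_frame(n);pickle.dump(f,open(n+'2.pkl','wb'))
    cv2.imwrite(f'pics/{n}2.png',cv2.resize(f['pixels'][200:280,100:200,::-1] if n=='scene' else f['pixels'][140:220,330:430,::-1],None,fx=6,fy=6,interpolation=cv2.INTER_CUBIC))
E
```

```text
t 2.53 tcp [ 0.6026 -0.2587  0.0397] grasp [ 0.5942 -0.2657  0.0553] 
R cols [[0.628, 0.525, 0.574], [0.44, 0.368, -0.819], [-0.641, 0.767, -0.0]] F [-0.5544  0.0692  0.1008] M [-1.159   1.4727 -0.0496] w 0.05334767092772629 q [-0.5271  0.4495 -0.1447 -0.7585 -0.9014  0.1152]
target tcp [ 0.6023 -0.2585  0.0404] rows 1 dist 0.0008005572281933407
{"dp": [0.4, -0.6, 0.3], "rotation": [0.1, -0.1, 0.0]}
```

View pics/scene2.png

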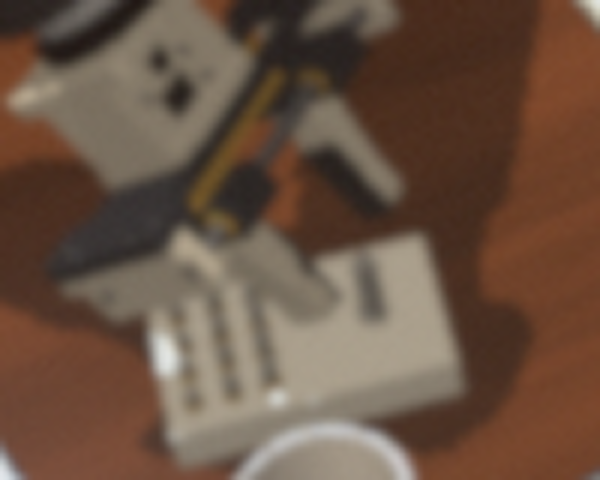

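View pics/top2.png

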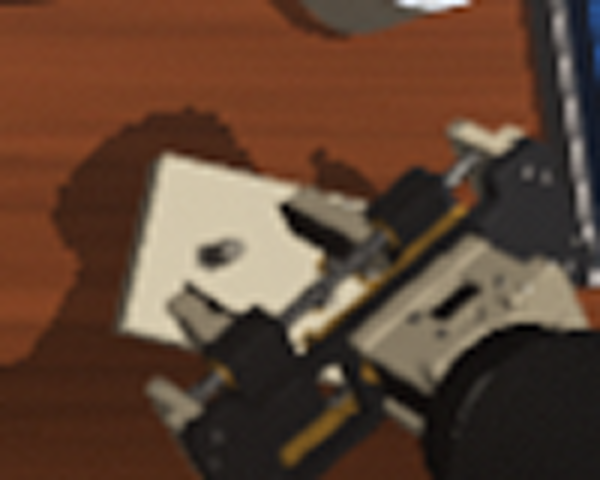

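```bash
python3 - <<'E'
from plan import *
s=arm.get_state();r=R.from_euler('xyz',s['ee_rot']);M=r.as_matrix();p=s['eef_pos']
for n,(x0,y0) in(('top',(330,140)),('scene',(100,200))):
    f=pickle.load(open(n+'2.pkl','rb'))
    im=cv2.imread(f'pics/{n}2.png')
    def dot(P,c):
        u,v=proj(f,P);cv2.circle(im,(int((u-x0+.5)*6),int((v-y0+.5)*6)),3,c,-1)
    for sg in(-1,1):
      for k in(0,.019):
       for w in (-.0095,.0095):
        dot(p+M[:,2]*.0267*sg-M[:,1]*k+M[:,0]*w,(0,0,255) if k==0 else (0,255,0))
    dot([.594,-.2655,.063],(255,0,0));dot([.594,-.2655,.027],(255,255,0))
    cv2.imwrite(f'pics/{n}2b.png',im)
E
```

```text
(no output)
```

View pics/scene2b.png

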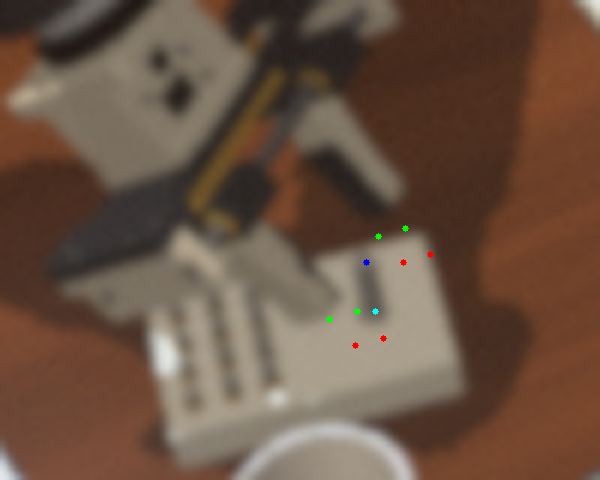

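View pics/top2b.png

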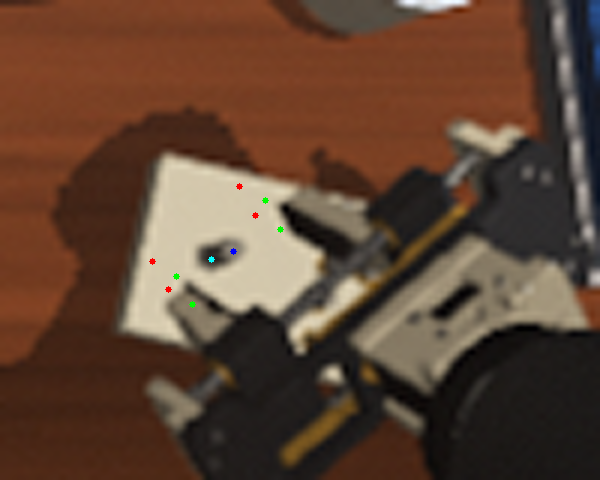

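```bash
python3 - <<'E'
from plan import *
s=arm.get_state();r=R.from_euler('xyz',s['ee_rot']);p=s['eef_pos']
for n,(x0,y0),pts in(('top',(330,140),[(185,295),(200,320),(290,210),(320,240),(222,255)]),('scene',(100,200),[(330,297),(315,315),(395,200),(378,205),(372,290),(300,300)])):
    f=pickle.load(open(n+'2.pkl','rb'))
    for q in pts:
        u,v=z(*q,6,x0,y0);d=f['z_map'][int(round(v)),int(round(u))];o,dd=ray(f,u,v);P=o+dd*d
        print(n,q,P,'tool mm',r.inv().apply(P-p)*1000)
E
```

```text
top (185, 295) [ 0.5732 -0.2408  0.073 ] tool mm [ 10.1049 -33.5532  32.3684]
top (200, 320) [ 0.5609 -0.2431  0.0883] tool mm [  9.9099 -52.3769  38.4839]
top (290, 210) [ 0.6113 -0.2888  0.0726] tool mm [  8.6427 -34.1299 -28.9   ]
top (320, 240) [ 0.5972 -0.3001  0.0781] tool mm [ -3.0273 -49.0361 -28.551 ]
top (222, 255) [ 0.5927 -0.2621  0.057 ] tool mm [  1.9749 -19.7859   3.4573]
scene (330, 297) [ 0.6124 -0.2906  0.0725] tool mm [  8.2578 -34.2517 -31.043 ]
scene (315, 315) [ 0.6185 -0.3008  0.0726] tool mm [  6.7865 -35.387  -42.7378]
scene (395, 200) [ 0.5766 -0.2405  0.0749] tool mm [ 13.4581 -33.5506  30.4301]
scene (378, 205) [ 0.5713 -0.2474  0.0707] tool mm [  4.0958 -34.9628  28.4707]
scene (372, 290) [ 0.5986 -0.2665  0.0477] tool mm [ -1.9905 -11.1522  -3.6467]
scene (300, 300) [ 0.6128 -0.3045  0.08  ] tool mm [  5.5483 -45.3112 -41.957 ]
```

Call:
move_arm(
  deltas=[
    {"dp":[0,0,0],"rotation":[0,0,0]},
    {"dp":[0,0,0],"rotation":[0,0,0]},
    {"dp":[0,0,0],"rotation":[0,0,0]},
    {"dp":[0,0,0],"rotation":[0,0,0]},
  ],
  jaw=185,
)

```text
t: 2.97
eef_pos: [0.6029, -0.2588, 0.0408]
ee_rot: [-1.573, -0.611, 0.698]
force: [-0.3, 0.1, -1.4]
width: 0.0319
```

```bash
cat > dots.py <<'E'
from plan import *
def snap(tag,crops,pts=[],wid=None,s_=6):
    s=arm.get_state();r=R.from_euler('xyz',s['ee_rot']);M=r.as_matrix();p=s['eef_pos']
    w=(s['width'] if wid is None else wid)/2
    for n,(x0,y0,x1,y1) in crops.items():
        f=arm.grab_frame(n);pickle.dump(f,open(f'{n}_{tag}.pkl','wb'))
        im=cv2.resize(f['pixels'][y0:y1,x0:x1,::-1],None,fx=s_,fy=s_,interpolation=cv2.INTER_CUBIC)
        cv2.imwrite(f'pics/{n}_{tag}_raw.png',im)
        def dot(P,c):
            u,v=proj(f,P);cv2.circle(im,(int((u-x0+.5)*s_),int((v-y0+.5)*s_)),2,c,-1)
        for sg in(-1,1):
          for k in(0,.019):
            dot(p+M[:,2]*w*sg-M[:,1]*k,(0,0,255) if k==0 else (0,255,0))
        for P in pts: dot(P,(255,0,0))
        cv2.imwrite(f'pics/{n}_{tag}.png',im)
E
python3 - <<'E'
from dots import *
show();snap('3',{'scene':(100,200,200,280),'top':(330,140,430,220)})
E
```

```text
t 2.97 tcp [ 0.6029 -0.2588  0.0408] grasp [ 0.5945 -0.2658  0.0564] 
R cols [[0.628, 0.526, 0.574], [0.441, 0.367, -0.819], [-0.642, 0.767, -0.001]] F [-0.2657  0.088  -1.4387] M [-1.2819  1.5261 -0.0549] w 0.031868277776236305 q [-0.5268  0.448  -0.1444 -0.7582 -0.9017  0.1148]
```

View pics/scene_3.png

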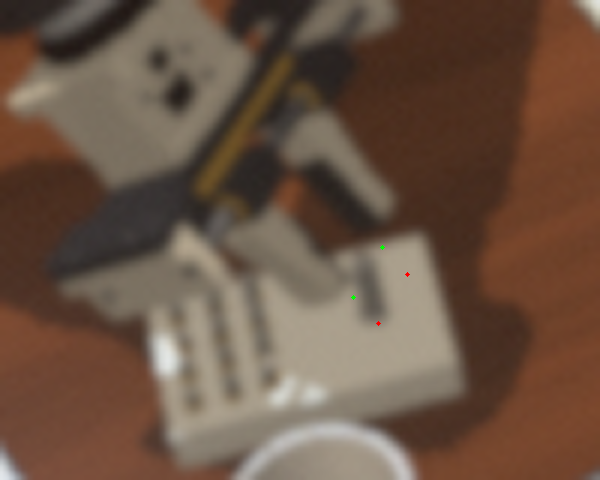

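View pics/top_3.png

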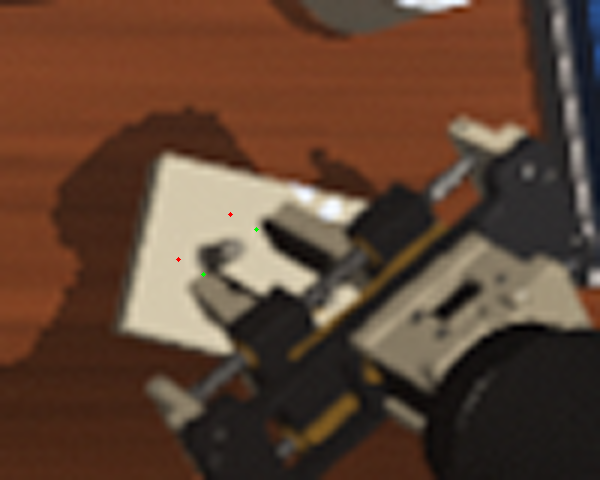

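```bash
python3 - <<'E'
from plan import *
s=arm.get_state();r=R.from_euler('xyz',s['ee_rot']);p=s['eef_pos']
for n,(x0,y0,x1,y1) in(('top',(330,140,430,220)),('scene',(100,200,200,280))):
    f=pickle.load(open(n+'_3.pkl','rb'))
    V,U=np.mgrid[y0:y1,x0:x1];d=f['z_map'][y0:y1,x0:x1];M=f['cam_to_world']
    P=np.stack([(U-f['cx'])/f['fx']*d,(V-f['cy'])/f['fy']*d,d],-1)@M[:3,:3].T+M[:3,3]
    L=r.inv().apply(P.reshape(-1,3)-p)*1000;W=P.reshape(-1,3)
    m=(W[:,2]>.034)&(abs(L[:,0])<14)&(abs(L[:,2])<60)
    L=L[m]
    for nm,k in(('pos',(L[:,2]>12)),('neg',L[:,2]<-12),('mid',abs(L[:,2])<9)):
        Q=L[k];Q=Q[np.argsort(-Q[:,1])]
        print(n,nm,len(Q));print(Q[:12].round(0).tolist())
E
```

```text
top pos 212
[[6.0, -26.0, 13.0], [8.0, -30.0, 26.0], [7.0, -31.0, 16.0], [10.0, -32.0, 23.0], [-7.0, -33.0, 29.0], [9.0, -34.0, 29.0], [8.0, -34.0, 15.0], [10.0, -34.0, 21.0], [11.0, -36.0, 25.0], [3.0, -36.0, 29.0], [7.0, -36.0, 17.0], [-10.0, -36.0, 29.0]]
top neg 155
[[-3.0, -24.0, -17.0], [7.0, -27.0, -16.0], [6.0, -27.0, -29.0], [-3.0, -30.0, -15.0], [8.0, -30.0, -21.0], [8.0, -30.0, -17.0], [9.0, -31.0, -24.0], [6.0, -31.0, -15.0], [8.0, -32.0, -30.0], [-7.0, -34.0, -14.0], [7.0, -34.0, -28.0], [4.0, -34.0, -15.0]]
top mid 25
[[-8.0, -0.0, -0.0], [-9.0, -6.0, 4.0], [-6.0, -7.0, 3.0], [-11.0, -10.0, 5.0], [-5.0, -11.0, 2.0], [-11.0, -13.0, 3.0], [-5.0, -13.0, 5.0], [1.0, -13.0, 2.0], [1.0, -14.0, -2.0], [3.0, -19.0, 1.0], [-1.0, -20.0, 5.0], [-0.0, -21.0, 1.0]]
scene pos 216
[[-5.0, -30.0, 18.0], [-7.0, -31.0, 18.0], [7.0, -32.0, 21.0], [11.0, -32.0, 16.0], [7.0, -33.0, 16.0], [-10.0, -33.0, 17.0], [9.0, -33.0, 27.0], [7.0, -33.0, 24.0], [6.0, -35.0, 15.0], [1.0, -35.0, 16.0], [-4.0, -35.0, 17.0], [8.0, -35.0, 34.0]]
scene neg 467
[[9.0, -32.0, -26.0], [-3.0, -33.0, -31.0], [9.0, -33.0, -30.0], [-8.0, -33.0, -30.0], [11.0, -34.0, -20.0], [6.0, -34.0, -31.0], [11.0, -35.0, -25.0], [9.0, -35.0, -28.0], [-10.0, -35.0, -31.0], [2.0, -35.0, -30.0], [-2.0, -35.0, -30.0], [12.0, -36.0, -18.0]]
scene mid 37
[[-10.0, 0.0, -4.0], [-12.0, -1.0, -0.0], [-12.0, -2.0, -5.0], [-6.0, -3.0, 0.0], [-10.0, -5.0, -4.0], [-5.0, -6.0, -3.0], [-11.0, -7.0, -6.0], [-5.0, -8.0, -0.0], [-5.0, -9.0, -6.0], [-3.0, -12.0, -5.0], [-8.0, -12.0, -4.0], [-4.0, -12.0, -8.0]]
```

```bash
sed -i 's/\.019\*r/.048*r/g' plan.py; sed -i 's/for k in(0,.019)/for k in(.031,.048)/; s/if k==0/if k==.031/' dots.py; python3 - <<'E'
from plan import *
plan([.594,-.2655,.055],40,-35,step=12)
E
```

```text
t 3.07 tcp [ 0.6029 -0.2588  0.0408] grasp [ 0.5817 -0.2764  0.0801] 
R cols [[0.628, 0.526, 0.574], [0.441, 0.367, -0.819], [-0.642, 0.767, -0.001]] F [ 0.308  0.372 -0.396] M [-1.2595  1.4836 -0.0043] w 0.026182012881340307 q [-0.5268  0.448  -0.1444 -0.7582 -0.9018  0.1148]
target tcp [ 0.6151 -0.2478  0.0157] rows 3 dist 0.030003021753073098
{"dp": [-0.3, 10.0, 0.2], "rotation": [0.0, -0.0, 0.0]}
{"dp": [-0.3, 10.0, 0.2], "rotation": [0.1, -0.0, 0.0]}
{"dp": [-0.4, 10.0, 0.2], "rotation": [0.0, -0.0, 0.0]}
```

Call:
move_arm(
  deltas=[
    {"dp":[-0.2,8,0.2],"rotation":[0,0,0]},
    {"dp":[-0.2,8,0.2],"rotation":[0,0,0]},
    {"dp":[-0.2,6,0.2],"rotation":[0,0,0]},
    {"dp":[0,0,0],"rotation":[0,0,0]},
    {"dp":[0,0,0],"rotation":[0,0,0]},
  ],
)

```text
t: 3.48
eef_pos: [0.6128, -0.2494, 0.0202]
ee_rot: [-1.572, -0.611, 0.697]
force: [0.5, 0.1, -0.2]
width: 0.0239
```

```bash
python3 - <<'E'
from dots import *
plan([.594,-.2655,.055],40,-35,step=12)
snap('4',{'scene':(100,200,200,280),'top':(330,140,430,220)})
E
```

```text
t 3.48 tcp [ 0.6128 -0.2494  0.0202] grasp [ 0.5916 -0.267   0.0595] 
R cols [[0.628, 0.526, 0.574], [0.441, 0.368, -0.819], [-0.641, 0.767, -0.001]] F [ 0.5221  0.0848 -0.2316] M [-1.2011  1.4796  0.0111] w 0.02393466869971335 q [-0.5089  0.4776 -0.1488 -0.7791 -0.8673  0.1314]
target tcp [ 0.6151 -0.2478  0.0157] rows 1 dist 0.005290183789082967
{"dp": [-0.3, 5.3, -0.2], "rotation": [0.1, -0.0, 0.0]}
```

View pics/scene_4.png

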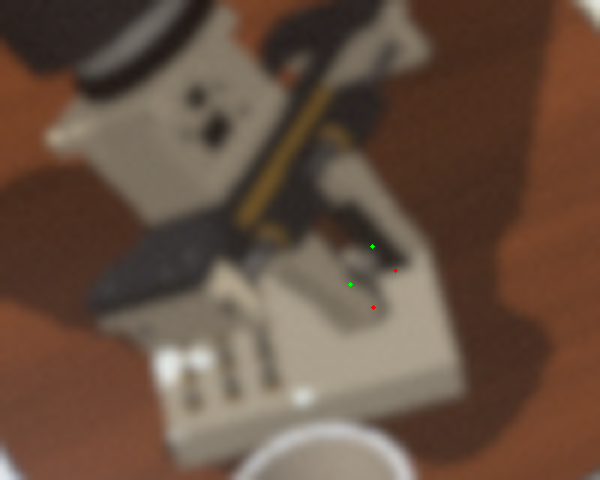

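View pics/top_4.png

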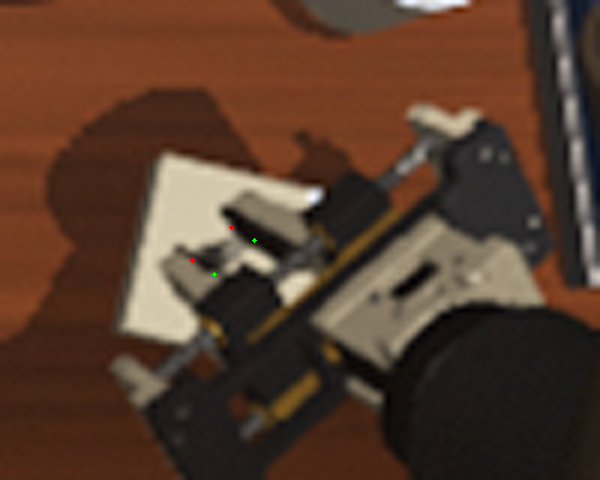

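Call:
move_arm(
  deltas=[
    {"dp":[-0.3,5,0],"rotation":[0,0,0]},
    {"dp":[0,0,0],"rotation":[0,0,0]},
    {"dp":[0,0,0],"rotation":[0,0,0]},
    {"dp":[0,0,0],"rotation":[0,0,0]},
    {"dp":[0,0,0],"rotation":[0,0,0]},
  ],
  jaw=255,
  squeeze=4,
)

```text
t: 4.0
eef_pos: [0.6152, -0.2483, 0.0164]
ee_rot: [-1.574, -0.612, 0.698]
force: [1.3, -0.4, -0.3]
width: 0.0108
```

Call:
move_arm(
  deltas=[
    {"dp":[0,0,0],"rotation":[0,0,0]},
    {"dp":[0,0,0],"rotation":[0,0,0]},
    {"dp":[0,0,0],"rotation":[0,0,0]},
  ],
)

```text
t: 4.25
eef_pos: [0.6151, -0.2484, 0.0166]
ee_rot: [-1.574, -0.612, 0.698]
force: [0.8, 0.4, 0.3]
width: 0.0107
```

```bash
python3 - <<'E'
from dots import *
plan([.594,-.2655,.055],40,-35,step=12)
snap('5',{'scene':(100,200,200,280),'top':(330,140,430,220)})
E
```

```text
t 4.25 tcp [ 0.6151 -0.2484  0.0166] grasp [ 0.5938 -0.266   0.0559] 
R cols [[0.627, 0.526, 0.574], [0.442, 0.367, -0.819], [-0.641, 0.767, -0.003]] F [0.8059 0.381  0.3218] M [-1.2114  1.4986 -0.0178] w 0.010722981620010334 q [-0.5062  0.4832 -0.1487 -0.7833 -0.8603  0.1354]
target tcp [ 0.6151 -0.2478  0.0157] rows 1 dist 0.001078030944621698
{"dp": [-0.2, 1.0, 0.4], "rotation": [0.2, -0.0, 0.0]}
```

View pics/scene_5.png

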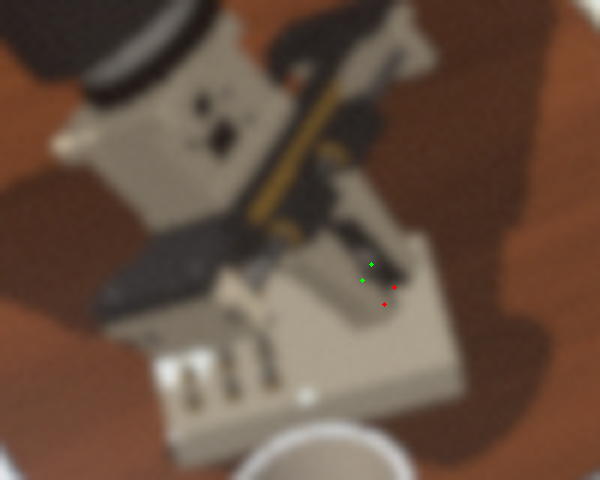

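View pics/top_5.png

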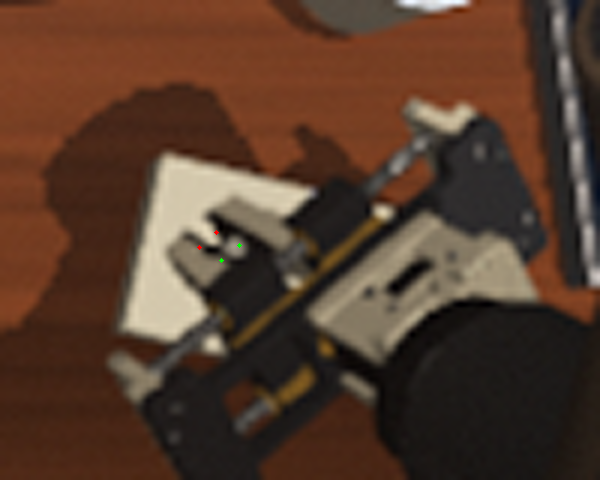

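Call:
move_arm(
  deltas=[
    {"dp":[0,0,0],"rotation":[0,0,0]},
    {"dp":[0,0,0],"rotation":[0,0,0]},
    {"dp":[5.7,-8.2,0],"rotation":[0,0,0]},
    {"dp":[5.7,-8.2,0],"rotation":[0,0,0]},
  ],
  squeeze=30,
)

```text
t: 4.68
eef_pos: [0.6142, -0.2483, 0.0353]
ee_rot: [-1.57, -0.61, 0.695]
force: [0.0, -0.1, -0.2]
width: 0.0101
```

```bash
python3 - <<'E'
from dots import *
plan([.594,-.266,.140],40,-35,step=25)
E
```

```text
t 4.68 tcp [ 0.6142 -0.2483  0.0353] grasp [ 0.5931 -0.2659  0.0747] 
R cols [[0.629, 0.525, 0.573], [0.44, 0.367, -0.819], [-0.64, 0.768, 0.0]] F [ 0.043  -0.1156 -0.1598] M [-1.1952  1.5122 -0.0433] w 0.010061642533164793 q [-0.5018  0.4567 -0.1433 -0.763  -0.8823  0.0992]
target tcp [ 0.6151 -0.2483  0.1007] rows 3 dist 0.0653554064711503
{"dp": [12.7, -17.7, -0.2], "rotation": [0.0, -0.1, -0.0]}
{"dp": [12.7, -17.7, -0.2], "rotation": [0.0, -0.0, -0.0]}
{"dp": [12.6, -17.8, -0.2], "rotation": [0.1, -0.1, -0.0]}
```

Call:
move_arm(
  deltas=[
    {"dp":[12.7,-17.7,-0.2],"rotation":[0,0,0]},
    {"dp":[12.7,-17.7,-0.2],"rotation":[0,0,0]},
    {"dp":[8,-11,-0.1],"rotation":[0,0,0]},
    {"dp":[0,0,0],"rotation":[0,0,0]},
    {"dp":[0,0,0],"rotation":[0,0,0]},
  ],
)

```text
t: 5.1
eef_pos: [0.6156, -0.2486, 0.1016]
ee_rot: [-1.575, -0.611, 0.698]
force: [-0.3, -0.2, -0.1]
width: 0.0098
```

```bash
python3 - <<'E'
from dots import *
show()
snap('6',{'scene':(100,160,200,260),'top':(330,140,430,220)})
E
```

```text
t 5.10 tcp [ 0.6156 -0.2486  0.1016] grasp [ 0.5944 -0.2661  0.1409] 
R cols [[0.627, 0.527, 0.574], [0.442, 0.365, -0.819], [-0.641, 0.768, -0.004]] F [-0.308  -0.2318 -0.0643] M [-1.1963  1.6374 -0.0125] w 0.009819672407988263 q [-0.4877  0.372  -0.1116 -0.7051 -0.9579 -0.0065]
```

View pics/scene_6.png

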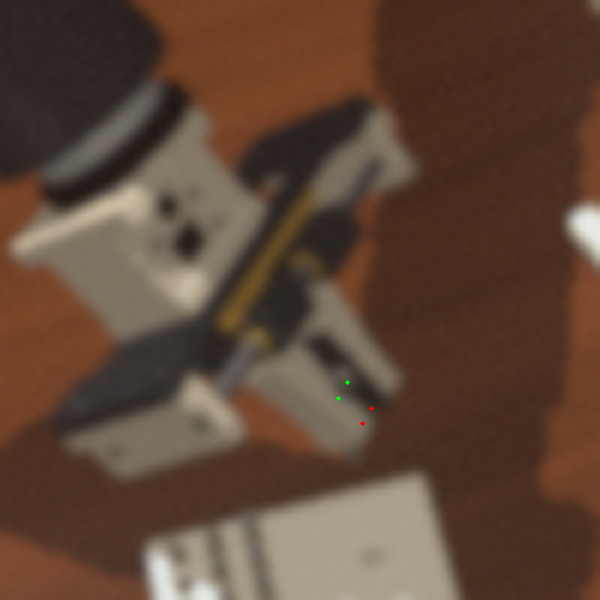

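View pics/top_6.png

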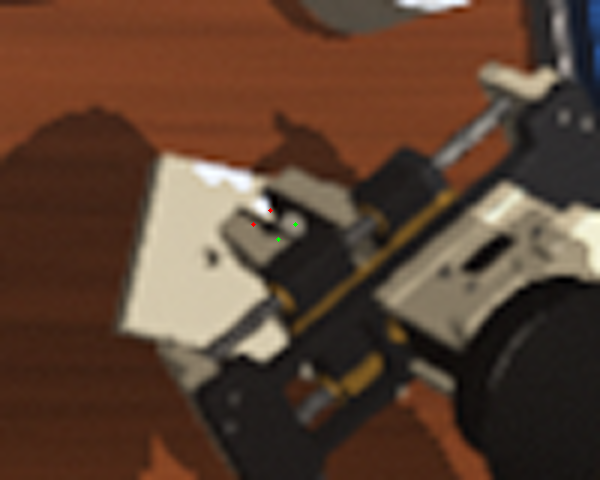

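```bash
python3 - <<'E'
from plan import *
T=pickle.load(open('top_6.pkl','rb'));S=pickle.load(open('scene_6.pkl','rb'))
T0=pickle.load(open('top0.pkl','rb'));S0=pickle.load(open('scene0.pkl','rb'))
def dark(f,u,v,h=4,pol=1):
    u0,v0=int(round(u)),int(round(v));p=f['pixels'][v0-h:v0+h+1,u0-h:u0+h+1].astype(float).sum(2)
    w=np.clip(np.median(p)-p-15,0,None)
    V,U=np.mgrid[-h:h+1,-h:h+1];print(p.round().astype(int)[2:7,2:7].tolist())
    return u0+(w*U).sum()/w.sum(),v0+(w*V).sum()/w.sum()
for n,f,q,zz in(('kitT',T,z(210,258,6,330,140),.024),('kitS',S,z(373,556,6,100,160),.024),('socT',T0,z(582,253,6.9,150,145),.058),('socS',S0,z(154,408,5,235,115),.058)):
    c=dark(f,*q,h=3);print(n,q,c,plane(f,*q,zz),plane(f,*c,zz))
E
```

```text
[[379, 225, 426, 523, 413], [434, 217, 420, 575, 557], [484, 427, 519, 582, 595], [576, 582, 589, 583, 588], [583, 582, 582, 584, 583]]
kitT (364.5833333333333, 182.58333333333334) (np.float64(365.87158367652563), np.float64(181.83264694870834)) [ 0.5946 -0.2657  0.024 ] [ 0.5967 -0.2694  0.024 ]
[[440, 436, 448, 459, 467], [416, 416, 432, 453, 466], [420, 425, 439, 455, 470], [447, 451, 457, 465, 473], [466, 462, 468, 473, 473]]
kitS (161.75, 252.25) (np.float64(161.54377880184333), np.float64(252.2811059907834)) [ 0.5939 -0.2671  0.024 ] [ 0.5937 -0.2676  0.024 ]
[[563, 525, 646, 712, 718], [547, 585, 599, 685, 719], [676, 700, 654, 683, 718], [695, 667, 672, 713, 715], [709, 712, 720, 719, 715]]
socT (233.92028985507244, 181.23913043478262) (np.float64(233.70736629667002), np.float64(180.8385469223007)) [0.5958 0.0988 0.058 ] [0.5969 0.0994 0.058 ]
[[640, 616, 622, 637, 637], [601, 557, 574, 629, 655], [602, 563, 575, 629, 663], [612, 616, 626, 651, 669], [560, 606, 637, 660, 671]]
socS (265.4, 196.2) (np.float64(265.0081883316274), np.float64(196.30706243602867)) [0.5937 0.0997 0.058 ] [0.5934 0.0983 0.058 ]
```

```bash
python3 - <<'E'
from plan import *
plan([.605,.03,.155],108.5,-35,step=36,rstep=6.5)
E
```

```text
t 5.20 tcp [ 0.6155 -0.2486  0.1007] grasp [ 0.5943 -0.2662  0.14  ] 
R cols [[0.628, 0.526, 0.574], [0.442, 0.366, -0.819], [-0.641, 0.768, -0.003]] F [0.3548 0.0119 0.2652] M [-1.2735  1.5487 -0.0276] w 0.01018088620944867 q [-0.4879  0.3732 -0.1119 -0.7054 -0.9575 -0.006 ]
target tcp [0.5963 0.0561 0.1157] rows 11 dist 0.3057169559033125
{"dp": [14.3, 8.2, 22.4], "rotation": [3.6, -5.1, -0.0]}
{"dp": [16.2, 9.6, 20.5], "rotation": [3.6, -5.1, -0.0]}
{"dp": [17.9, 10.8, 18.3], "rotation": [3.6, -5.1, -0.0]}
{"dp": [19.4, 11.9, 15.9], "rotation": [3.6, -5.1, -0.0]}
{"dp": [20.7, 12.8, 13.4], "rotation": [3.6, -5.1, -0.0]}
{"dp": [21.8, 13.6, 10.6], "rotation": [3.6, -5.1, -0.0]}
{"dp": [22.6, 14.1, 7.8], "rotation": [3.6, -5.1, -0.0]}
{"dp": [23.2, 14.5, 4.9], "rotation": [3.6, -5.1, -0.0]}
{"dp": [23.5, 14.8, 1.8], "rotation": [3.6, -5.1, -0.0]}
{"dp": [23.5, 14.8, -1.2], "rotation": [3.5, -5.1, -0.0]}
{"dp": [23.3, 14.6, -4.1], "rotation": [3.6, -5.2, -0.0]}
```

Call:
move_arm(
  deltas=[
    {"dp":[14.3,8.2,22.4],"rotation":[3.6,-5.1,0]},
    {"dp":[16.2,9.6,20.5],"rotation":[3.6,-5.1,0]},
    {"dp":[17.9,10.8,18.3],"rotation":[3.6,-5.1,0]},
    {"dp":[19.4,11.9,15.9],"rotation":[3.6,-5.1,0]},
    {"dp":[20.7,12.8,13.4],"rotation":[3.6,-5.1,0]},
  ],
)

```text
t: 5.62
eef_pos: [0.6011, -0.1096, 0.1035]
ee_rot: [-1.563, -0.61, 1.247]
force: [0.7, 0.3, -1.1]
width: 0.01
```

```bash
python3 - <<'E'
from plan import *
plan([.605,.03,.155],108.5,-35,step=36,rstep=6.5)
E
```

```text
t 5.62 tcp [ 0.6011 -0.1096  0.1035] grasp [ 0.5927 -0.1358  0.1429] 
R cols [[0.261, 0.777, 0.573], [0.175, 0.546, -0.819], [-0.949, 0.314, 0.007]] F [ 0.7046  0.3101 -1.139 ] M [-1.8403  0.5675 -0.0523] w 0.010046141391092972 q [-0.3136  0.4184 -0.0447 -0.6629 -1.198   0.2699]
target tcp [0.5963 0.0561 0.1157] rows 6 dist 0.16621211849947323
{"dp": [22.4, 13.3, 9.5], "rotation": [3.5, -5.1, 0.0]}
{"dp": [23.1, 13.8, 6.6], "rotation": [3.5, -5.1, 0.0]}
{"dp": [23.6, 14.1, 3.7], "rotation": [3.5, -5.0, 0.0]}
{"dp": [23.8, 14.2, 0.7], "rotation": [3.4, -5.1, 0.0]}
{"dp": [23.7, 14.1, -2.2], "rotation": [3.5, -5.0, 0.0]}
{"dp": [23.3, 13.9, -5.2], "rotation": [3.4, -5.1, 0.1]}
```

Call:
move_arm(
  deltas=[
    {"dp":[22.4,13.3,9.5],"rotation":[3.5,-5.1,0]},
    {"dp":[23.1,13.8,6.6],"rotation":[3.5,-5.1,0]},
    {"dp":[23.6,14.1,3.7],"rotation":[3.5,-5,0]},
    {"dp":[23.8,14.2,0.7],"rotation":[3.4,-5.1,0]},
    {"dp":[12,7,-1],"rotation":[2.5,-3.5,0]},
  ],
)

```text
t: 6.03
eef_pos: [0.5923, 0.0211, 0.1073]
ee_rot: [-1.556, -0.618, 1.772]
force: [1.5, -1.5, -0.5]
width: 0.0101
```

```bash
python3 - <<'E'
from plan import *
plan([.5975,.092,.145],108.5,-35,step=20,rstep=6.5)
E
```

```text
t 6.03 tcp [0.5923 0.0211 0.1073] grasp [ 0.5986 -0.0061  0.1464] 
R cols [[-0.163, 0.798, 0.58], [-0.13, 0.565, -0.815], [-0.978, -0.208, 0.012]] F [ 1.4589 -1.5379 -0.4824] M [-1.9907 -0.3859  0.0251] w 0.01008056791998159 q [-0.076   0.49    0.0585 -0.5983 -1.3858  0.4699]
target tcp [0.5888 0.1181 0.1057] rows 5 dist 0.0971228865360937
{"dp": [15.4, 11.3, -3.3], "rotation": [0.6, -1.1, 0.1]}
{"dp": [15.4, 11.3, -3.8], "rotation": [0.6, -1.1, 0.1]}
{"dp": [15.3, 11.2, -4.2], "rotation": [0.7, -1.2, 0.1]}
{"dp": [15.3, 11.1, -4.6], "rotation": [0.6, -1.1, 0.1]}
{"dp": [15.2, 11.0, -5.0], "rotation": [0.7, -1.2, 0.1]}
```

Call:
move_arm(
  deltas=[
    {"dp":[15.4,11.3,-3.3],"rotation":[0.6,-1.1,0.1]},
    {"dp":[15.4,11.3,-3.8],"rotation":[0.6,-1.1,0.1]},
    {"dp":[15.3,11.2,-4.2],"rotation":[0.7,-1.2,0.1]},
    {"dp":[7,5,-2],"rotation":[0.6,-1.1,0.1]},
    {"dp":[0,0,0],"rotation":[0,0,0]},
  ],
)

```text
t: 6.45
eef_pos: [0.587, 0.0961, 0.0988]
ee_rot: [-1.556, -0.617, 1.876]
force: [-0.4, -0.5, 0.3]
width: 0.01
```

```bash
python3 - <<'E'
from plan import *
plan([.595,.099,.135],108.5,-35,step=20,rstep=6.5)
E
```

```text
t 6.45 tcp [0.587  0.0961 0.0988] grasp [0.596  0.0698 0.138 ] 
R cols [[-0.245, 0.778, 0.579], [-0.188, 0.547, -0.816], [-0.951, -0.309, 0.012]] F [-0.3994 -0.4754  0.2597] M [-1.9005 -0.5117 -0.0361] w 0.010042338208203078 q [ 0.0486  0.4947  0.0472 -0.6041 -1.3621  0.4633]
target tcp [0.5863 0.1251 0.0957] rows 2 dist 0.029192410104162392
{"dp": [10.5, 9.3, -4.2], "rotation": [-0.1, -0.4, 0.2]}
{"dp": [10.4, 9.3, -4.2], "rotation": [-0.2, -0.4, 0.2]}
```

Call:
move_arm(
  deltas=[
    {"dp":[9,8,-3.8],"rotation":[-0.3,-0.4,0.2]},
    {"dp":[9,8,-3.8],"rotation":[-0.2,-0.4,0.2]},
    {"dp":[0,0,0],"rotation":[0,0,0]},
    {"dp":[0,0,0],"rotation":[0,0,0]},
  ],
)

```text
t: 6.78
eef_pos: [0.5856, 0.1219, 0.0933]
ee_rot: [-1.571, -0.61, 1.89]
force: [0.6, 0.3, 0.2]
width: 0.0105
```

```bash
python3 - <<'E'
from dots import *
plan([.595,.099,.128],108.5,-35,step=20,rstep=6.5)
snap('7',{'scene':(215,115,315,215),'top':(180,130,280,220)},pts=[[.595,.099,.058]])
E
```

```text
t 6.78 tcp [0.5856 0.1219 0.0933] grasp [0.5942 0.0958 0.1327] 
R cols [[-0.257, 0.778, 0.573], [-0.18, 0.544, -0.819], [-0.949, -0.314, 0.0]] F [0.6142 0.3402 0.2261] M [-1.8736 -0.4782 -0.0789] w 0.010478591346743818 q [ 0.089   0.4862  0.0253 -0.6136 -1.321   0.4512]
target tcp [0.5863 0.1251 0.0887] rows 1 dist 0.00567617770209241
{"dp": [-0.4, 5.4, -1.6], "rotation": [0.1, -0.2, -0.0]}
```

View pics/scene_7.png

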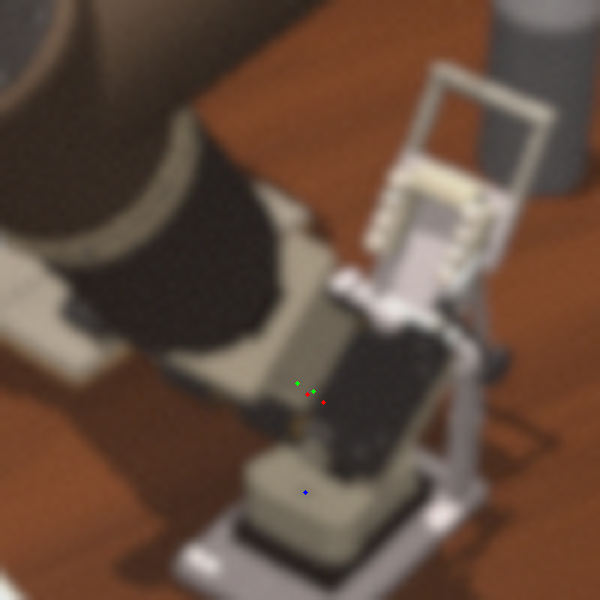

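View pics/top_7.png

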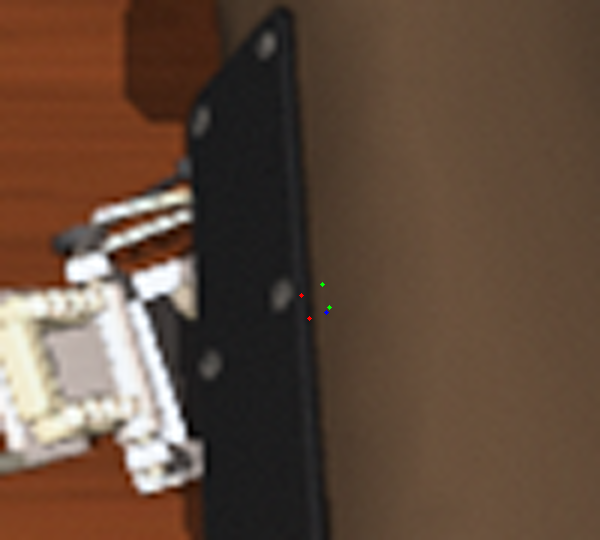

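```bash
python3 - <<'E'
from plan import *
s=arm.get_state();r=R.from_euler('xyz',s['ee_rot']);p=s['eef_pos']
ax=np.array([-.318,.948,0]);ay=np.cross([0,0,1],ax)
soc=np.array([.595,.099,.058])
for n,pts,o in(('top',[(200,120),(200,200),(195,165),(210,365),(200,300),(270,45),(290,100),(186,175)],(180,130)),('scene',[(440,350),(400,420),(350,460),(380,350),(330,430)],(215,115))):
    f=pickle.load(open(n+'_7.pkl','rb'))
    for q in pts:
        u,v=z(*q,6,*o);d=f['z_map'][int(round(v)),int(round(u))];oo,dd=ray(f,u,v);P=oo+dd*d
        L=P-soc;print(n,q,P,'art mm',np.array([L@ax,L@ay,L[2]+.058])*1000,'tool',r.inv().apply(P-p)*1000)
E
```

```text
top (200, 120) [0.5864 0.1055 0.5937] art mm [  8.8601   6.0588 593.7246] tool [ 273.9671 -418.7618    4.3497]
top (200, 200) [0.5656 0.1043 0.6051] art mm [ 14.3835  26.1731 605.0715] tool [ 284.9238 -424.95     24.4886]
top (195, 165) [0.5753 0.1064 0.5958] art mm [ 13.2834  16.3085 595.8283] tool [ 278.7607 -417.9788   14.6199]
top (210, 365) [0.5254 0.0999 0.6266] art mm [ 22.9688  65.6822 626.556 ] tool [ 304.1294 -437.7443   64.0359]
top (200, 300) [0.5414 0.1035 0.6129] art mm [ 21.276   49.3748 612.8981] tool [ 294.9738 -427.4773   47.7221]
top (270, 45) [0.5986 0.087  0.6216] art mm [-12.4769   0.4206 621.6176] tool [ 272.4868 -453.8334   -1.3911]
top (290, 100) [0.5841 0.0819 0.6313] art mm [-12.7406  15.7287 631.2525] tool [ 277.737  -461.9223   13.9152]
top (186, 175) [0.6356 0.1485 0.1977] art mm [ 34.0339 -54.2194 197.6508] tool [ 67.8227 -79.5935 -55.7478]
scene (440, 350) [0.6916 0.0998 0.2246] art mm [-29.9198 -91.8209 224.6146] tool [  30.9998 -138.2414  -93.6482]
scene (400, 420) [0.7012 0.0709 0.202 ] art mm [-60.3855 -91.7498 202.0179] tool [  -6.9187 -137.1856  -93.7118]
scene (350, 460) [0.697  0.0461 0.1859] art mm [-82.6    -79.8763 185.9217] tool [ -34.3925 -136.7602  -81.9357]
scene (380, 350) [0.6689 0.0823 0.2166] art mm [-39.3032 -64.7597 216.628 ] tool [  18.6343 -137.1493  -66.6262]
scene (330, 430) [0.6771 0.0488 0.1885] art mm [-73.6805 -61.8634 188.4508] tool [ -25.6985 -133.7701  -63.8813]
```

Call:
move_arm(
  deltas=[
    {"dp":[-5,10,-1.5],"rotation":[0.1,-0.2,0]},
    {"dp":[-4,7,0],"rotation":[0,0,0]},
    {"dp":[0,0,0],"rotation":[0,0,0]},
    {"dp":[0,0,0],"rotation":[0,0,0]},
  ],
)

```text
t: 7.22
eef_pos: [0.5869, 0.1228, 0.0725]
ee_rot: [-1.572, -0.61, 1.893]
force: [0.2, 1.1, 0.2]
width: 0.0099
```

```bash
python3 - <<'E'
from dots import *
plan([.595,.099,.111],108.5,-35,step=20,rstep=6.5)
snap('8',{'scene':(215,115,315,215)},pts=[[.595,.099,.058]])
E
```

```text
t 7.22 tcp [0.5869 0.1228 0.0725] grasp [0.5956 0.0967 0.1119] 
R cols [[-0.259, 0.778, 0.573], [-0.18, 0.544, -0.82], [-0.949, -0.315, -0.001]] F [0.2102 1.0615 0.2129] M [-1.8493 -0.5086 -0.0144] w 0.009903151407022004 q [ 0.0893  0.5105  0.0136 -0.6191 -1.291   0.4743]
target tcp [0.5863 0.1251 0.0717] rows 1 dist 0.0025665581287046815
{"dp": [1.5, 2.1, -0.1], "rotation": [0.1, -0.1, -0.1]}
```

View pics/scene_8.png

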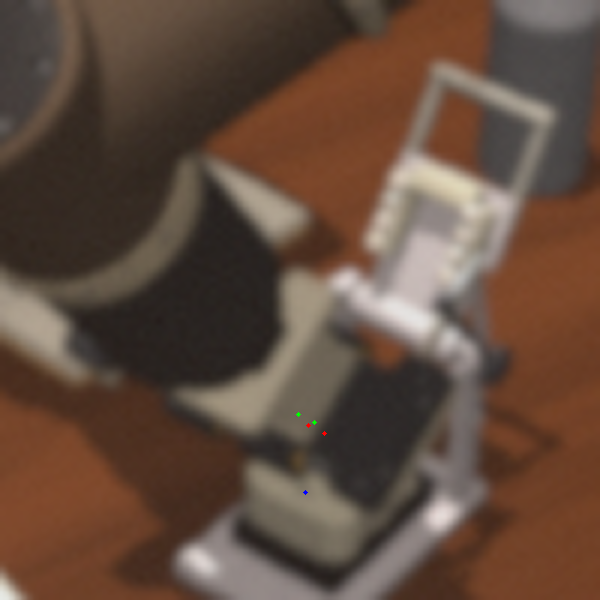

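Call:
move_arm(
  deltas=[
    {"dp":[1.5,2.1,0],"rotation":[0,0,0]},
    {"dp":[0,0,0],"rotation":[0,0,0]},
    {"dp":[-2.3,3.3,0],"rotation":[0,0,0]},
    {"dp":[0,0,0],"rotation":[0,0,0]},
  ],
)

```text
t: 7.6
eef_pos: [0.5862, 0.1249, 0.0672]
ee_rot: [-1.572, -0.61, 1.892]
force: [-0.6, 0.1, -0.5]
width: 0.0097
```

```bash
python3 - <<'E'
from dots import *
plan([.595,.099,.104],108.5,-35,step=20,rstep=6.5)
E
```

```text
t 7.60 tcp [0.5862 0.1249 0.0672] grasp [0.5948 0.0988 0.1065] 
R cols [[-0.259, 0.778, 0.573], [-0.18, 0.544, -0.82], [-0.949, -0.315, -0.001]] F [-0.6495  0.1186 -0.4522] M [-1.8724 -0.452   0.0055] w 0.009737654329379852 q [ 0.0923  0.5151  0.0079 -0.6217 -1.2811  0.4777]
target tcp [0.5863 0.1251 0.0647] rows 1 dist 0.0025205288255243955
{"dp": [-1.3, 2.1, -0.1], "rotation": [0.1, -0.1, -0.1]}
```

Foot estimate 58.6 mm; now down gently.

Call:
move_arm(
  deltas=[
    {"dp":[-1.2,1.6,0],"rotation":[0,0,0]},
    {"dp":[0,0,0],"rotation":[0,0,0]},
    {"dp":[-1.2,1.6,0],"rotation":[0,0,0]},
    {"dp":[0,0,0],"rotation":[0,0,0]},
  ],
)

```text
t: 7.93
eef_pos: [0.5864, 0.1248, 0.0631]
ee_rot: [-1.573, -0.61, 1.892]
force: [0.3, -0.4, -0.5]
width: 0.0101
```

```bash
python3 - <<'E'
from dots import *
plan([.595,.099,.104],108.5,-35,step=20,rstep=6.5)
E
```

```text
t 7.93 tcp [0.5864 0.1248 0.0631] grasp [0.595  0.0987 0.1024] 
R cols [[-0.259, 0.778, 0.573], [-0.179, 0.544, -0.82], [-0.949, -0.315, -0.002]] F [ 0.3374 -0.4222 -0.4928] M [-1.9414 -0.4466 -0.0019] w 0.010100833149712494 q [ 0.092   0.5198  0.0056 -0.6228 -1.2749  0.4829]
target tcp [0.5863 0.1251 0.0647] rows 1 dist 0.0016384931405614123
{"dp": [1.2, -1.1, 0.1], "rotation": [0.2, -0.1, -0.1]}
```

Call:
move_arm(
  deltas=[
    {"dp":[-1.2,1.6,0],"rotation":[0,0,0]},
    {"dp":[0,0,0],"rotation":[0,0,0]},
    {"dp":[-1.2,1.6,0],"rotation":[0,0,0]},
    {"dp":[0,0,0],"rotation":[0,0,0]},
  ],
)

```text
t: 8.27
eef_pos: [0.5866, 0.1247, 0.0587]
ee_rot: [-1.573, -0.61, 1.893]
force: [0.2, -0.2, -1.2]
width: 0.0099
```

```bash
python3 - <<'E'
from dots import *
show()
E
```

```text
t 8.27 tcp [0.5866 0.1247 0.0587] grasp [0.5952 0.0986 0.0981] 
R cols [[-0.259, 0.778, 0.572], [-0.179, 0.544, -0.82], [-0.949, -0.315, -0.002]] F [ 0.2348 -0.1633 -1.2111] M [-1.7844 -0.4546 -0.0147] w 0.009934577401269499 q [ 0.0915  0.525   0.0032 -0.624  -1.2689  0.4879]
```

Call:
move_arm(
  deltas=[
    {"dp":[-1.2,1.6,0],"rotation":[0,0,0]},
    {"dp":[0,0,0],"rotation":[0,0,0]},
    {"dp":[-1.2,1.6,0],"rotation":[0,0,0]},
    {"dp":[0,0,0],"rotation":[0,0,0]},
  ],
)

```text
t: 8.6
eef_pos: [0.5866, 0.1245, 0.0543]
ee_rot: [-1.573, -0.61, 1.892]
force: [0.6, 0.1, 0.1]
width: 0.0099
```

```bash
python3 - <<'E'
from dots import *
show()
snap('9',{'scene':(215,115,315,215)},pts=[[.595,.099,.058]])
E
```

```text
t 8.60 tcp [0.5866 0.1245 0.0543] grasp [0.5952 0.0984 0.0936] 
R cols [[-0.259, 0.778, 0.572], [-0.179, 0.544, -0.82], [-0.949, -0.315, -0.002]] F [0.563  0.1431 0.0824] M [-1.8886 -0.4751  0.0314] w 0.009854500158923104 q [ 0.091   0.5303  0.0008 -0.6253 -1.2629  0.493 ]
```

View pics/scene_9.png

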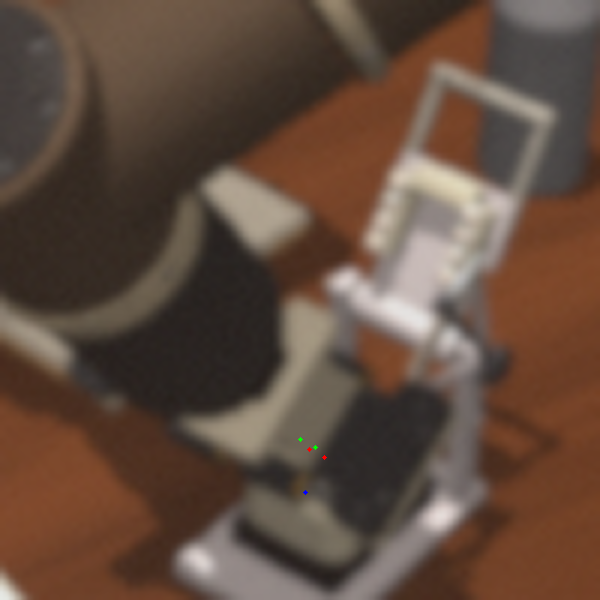

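Call:
move_arm(
  deltas=[
    {"dp":[-0.9,1.3,0],"rotation":[0,0,0]},
    {"dp":[0,0,0],"rotation":[0,0,0]},
    {"dp":[-0.6,0.8,0],"rotation":[0,0,0]},
    {"dp":[0,0,0],"rotation":[0,0,0]},
  ],
)

```text
t: 8.98
eef_pos: [0.5869, 0.1245, 0.0518]
ee_rot: [-1.574, -0.609, 1.893]
force: [-0.5, 0.7, -0.1]
width: 0.01
```

```bash
python3 - <<'E'
from dots import *
show()
E
```

```text
t 8.98 tcp [0.5869 0.1245 0.0518] grasp [0.5954 0.0984 0.0911] 
R cols [[-0.26, 0.778, 0.572], [-0.178, 0.544, -0.82], [-0.949, -0.315, -0.002]] F [-0.4535  0.7086 -0.0678] M [-1.8456 -0.4207  0.005 ] w 0.01003694658743022 q [ 0.0909  0.5333 -0.0004 -0.6261 -1.2592  0.496 ]
```

Call:
move_arm(
  deltas=[
    {"dp":[-0.6,0.8,0],"rotation":[0,0,0]},
    {"dp":[0,0,0],"rotation":[0,0,0]},
    {"dp":[-0.6,0.8,0],"rotation":[0,0,0]},
    {"dp":[0,0,0],"rotation":[0,0,0]},
  ],
)

```text
t: 9.32
eef_pos: [0.5873, 0.1244, 0.0502]
ee_rot: [-1.575, -0.609, 1.894]
force: [0.5, 0.0, -0.7]
width: 0.0101
```

```bash
python3 - <<'E'
from dots import *
show()
E
```

```text
t 9.32 tcp [0.5873 0.1244 0.0502] grasp [0.5958 0.0983 0.0896] 
R cols [[-0.26, 0.778, 0.572], [-0.178, 0.544, -0.82], [-0.949, -0.315, -0.003]] F [ 0.5392  0.0369 -0.7175] M [-1.8958 -0.5367 -0.0015] w 0.010106067187958825 q [ 0.0906  0.5353 -0.0008 -0.6267 -1.2567  0.4985]
```

Call:
move_arm(
  deltas=[
    {"dp":[-0.7,1,-0.1],"rotation":[0.1,0,0]},
    {"dp":[0,0,0],"rotation":[0,0,0]},
    {"dp":[-0.7,1,-0.1],"rotation":[0,0,0]},
    {"dp":[0,0,0],"rotation":[0,0,0]},
  ],
)

```text
t: 9.65
eef_pos: [0.5878, 0.1245, 0.0503]
ee_rot: [-1.575, -0.61, 1.897]
force: [0.3, 0.3, -0.4]
width: 0.0098
```

```bash
python3 - <<'E'
from dots import *
show()
E
```

```text
t 9.65 tcp [0.5878 0.1245 0.0503] grasp [0.5964 0.0984 0.0896] 
R cols [[-0.263, 0.777, 0.573], [-0.179, 0.544, -0.82], [-0.948, -0.318, -0.004]] F [ 0.2776  0.3047 -0.3604] M [-1.8555 -0.4912  0.0503] w 0.009785956332408564 q [ 0.0906  0.5367  0.0014 -0.6264 -1.2587  0.5004]
```

Call:
move_arm(
  deltas=[
    {"dp":[-1,1.5,0.3],"rotation":[0,0,0]},
    {"dp":[-1,1.5,0.3],"rotation":[0,0,0]},
  ],
)

```text
t: 9.82
eef_pos: [0.5879, 0.1247, 0.0499]
ee_rot: [-1.579, -0.61, 1.901]
force: [-3.5, -2.1, 17.0]
width: 0.0098
```

```bash
python3 - <<'E'
from dots import *
show()
E
```

```text
t 9.82 tcp [0.5879 0.1247 0.0499] grasp [0.5965 0.0985 0.0893] 
R cols [[-0.266, 0.775, 0.573], [-0.178, 0.545, -0.819], [-0.947, -0.32, -0.007]] F [-3.5184 -2.0972 17.0091] M [0.7947 1.6322 0.7582] w 0.009815813671621028 q [ 0.0901  0.5369  0.0009 -0.6277 -1.2576  0.505 ]
```

Call:
move_arm(
  deltas=[
    {"dp":[0,0,0],"rotation":[0,0,0]},
    {"dp":[0,0,0],"rotation":[0,0,0]},
    {"dp":[0,0,0],"rotation":[0,0,0]},
    {"dp":[0,0,0],"rotation":[0,0,0]},
    {"dp":[0,0,0],"rotation":[0,0,0]},
  ],
  jaw=150,
)

```text
t: 10.23
eef_pos: [0.5881, 0.1246, 0.0496]
ee_rot: [-1.58, -0.61, 1.901]
force: [0.2, -0.2, -0.7]
width: 0.0345
```

```bash
python3 - <<'E'
from dots import *
show()
E
```

```text
t 10.23 tcp [0.5881 0.1246 0.0496] grasp [0.5966 0.0985 0.089 ] 
R cols [[-0.266, 0.775, 0.573], [-0.177, 0.545, -0.82], [-0.948, -0.319, -0.007]] F [ 0.1812 -0.2386 -0.7223] M [-1.76   -0.47   -0.0146] w 0.034489980098719245 q [ 0.09    0.537   0.0005 -0.6279 -1.2563  0.5053]
```

Call:
move_arm(
  deltas=[
    {"dp":[0,-10,0],"rotation":[0,0,0]},
    {"dp":[0,-25,0],"rotation":[0,0,0]},
    {"dp":[0,-35,0],"rotation":[0,0,0]},
    {"dp":[0,-35,0],"rotation":[0,0,0]},
    {"dp":[0,-25,0],"rotation":[0,0,0]},
  ],
)

```text
t: 10.65
eef_pos: [0.6073, 0.053, 0.1547]
ee_rot: [-1.563, -0.614, 1.894]
force: [0.6, 0.5, -0.4]
width: 0.0361
```

```bash
python3 - <<'E'
from dots import *
show()
snap('10',{'scene':(215,115,315,215),'top':(170,130,270,220)},pts=[[.595,.099,.058]])
E
```

```text
t 10.65 tcp [0.6073 0.053  0.1547] grasp [0.6164 0.0269 0.1939] 
R cols [[-0.26, 0.775, 0.576], [-0.191, 0.544, -0.817], [-0.947, -0.323, 0.007]] F [ 0.6322  0.4794 -0.4377] M [-1.804  -0.6502 -0.1042] w 0.036055392977363626 q [-0.0094  0.4832  0.1613 -0.5745 -1.4984  0.4522]
```

View pics/scene_10_raw.png

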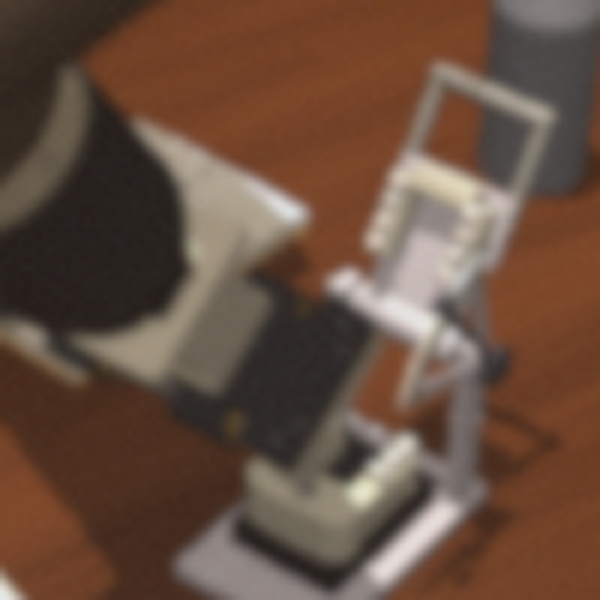

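View pics/top_10.png

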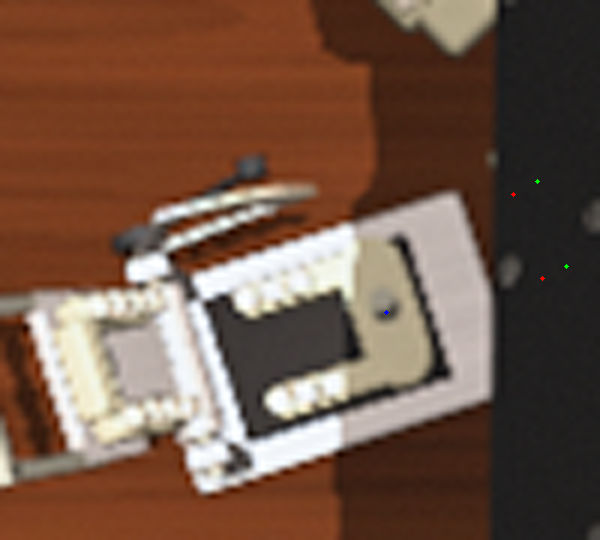

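```bash
python3 - <<'E'
from dots import *
for n,q,o in(('top',(385,305),(170,130)),('top',(385,297),(170,130))):
    f=pickle.load(open(n+'_10.pkl','rb'));u,v=z(*q,6,*o);d=f['z_map'][int(round(v)),int(round(u))];oo,dd=ray(f,u,v);print(oo+dd*d)
u,v=map(int,np.round(z(385,305,6,170,130)));print(((f['cam_to_world'][2,3]-f['z_map'][v-3:v+4,u-3:u+4])*1000).round())
plan([.555,.20,.30],198.5,0,step=36,rstep=6.8)
E
```

```text
[0.5939 0.0976 0.0976]
[0.5975 0.0976 0.0969]
[[52. 47. 53. 51. 47. 55. 52.]
 [51. 51. 91. 92. 52. 52. 53.]
 [56. 89. 91. 91. 90. 51. 52.]
 [54. 92. 90. 92. 88. 73. 48.]
 [53. 86. 93. 93. 94. 75. 53.]
 [53. 54. 87. 85. 82. 63. 50.]
 [55. 53. 58. 62. 57. 58. 54.]]
t 10.75 tcp [0.6094 0.0519 0.1564] grasp [0.6183 0.0258 0.1957] 
R cols [[-0.262, 0.776, 0.574], [-0.186, 0.543, -0.819], [-0.947, -0.321, 0.002]] F [1.361  0.5746 0.0995] M [-1.7942 -0.5659 -0.067 ] w 0.03592467531835107 q [-0.0107  0.4813  0.1637 -0.5738 -1.4968  0.4525]
target tcp [0.555 0.2   0.252] rows 14 dist 0.18448437374208368
{"dp": [13.1, 0.9, 0.3], "rotation": [2.0, -6.2, 2.0]}
{"dp": [13.1, 0.4, -1.2], "rotation": [1.9, -6.2, 2.0]}
{"dp": [12.9, -0.1, -2.6], "rotation": [1.9, -6.2, 2.0]}
{"dp": [12.6, -0.7, -3.9], "rotation": [1.9, -6.2, 2.0]}
{"dp": [12.0, -1.2, -5.2], "rotation": [2.0, -6.2, 2.0]}
{"dp": [11.4, -1.9, -6.4], "rotation": [1.9, -6.2, 2.0]}
{"dp": [10.5, -2.5, -7.6], "rotation": [1.9, -6.2, 1.9]}
{"dp": [9.5, -3.1, -8.6], "rotation": [2.0, -6.2, 1.9]}
{"dp": [8.5, -3.7, -9.4], "rotation": [1.9, -6.2, 2.0]}
{"dp": [7.3, -4.3, -10.1], "rotation": [2.0, -6.2, 1.9]}
{"dp": [6.0, -4.8, -10.7], "rotation": [1.9, -6.2, 2.0]}
{"dp": [4.6, -5.4, -11.1], "rotation": [2.0, -6.2, 1.9]}
{"dp": [3.2, -5.9, -11.3], "rotation": [1.9, -6.2, 2.0]}
{"dp": [1.8, -6.4, -11.4], "rotation": [2.0, -6.2, 1.9]}
```

Call:
move_arm(
  deltas=[
    {"dp":[20,-29,0],"rotation":[0,0,0]},
    {"dp":[20,-29,0],"rotation":[0,0,0]},
    {"dp":[20,-29,0],"rotation":[0,0,0]},
    {"dp":[12,-17,0],"rotation":[1.9,-6,2]},
    {"dp":[0,0,0],"rotation":[1.9,-6,2]},
  ],
  jaw=125,
)

```text
t: 11.17
eef_pos: [0.6083, 0.0464, 0.2864]
ee_rot: [-1.63, -0.537, 2.135]
force: [1.1, -0.4, -0.3]
width: 0.0445
```

```bash
python3 - <<'E'
from dots import *
plan([.550,.235,.31],198.5,0,step=36,rstep=6.8)
E
```

```text
t 11.17 tcp [0.6083 0.0464 0.2864] grasp [0.619  0.0241 0.3276] 
R cols [[-0.46, 0.726, 0.512], [-0.223, 0.463, -0.858], [-0.86, -0.508, -0.051]] F [ 1.057  -0.4417 -0.3094] M [-1.5642 -0.6096  0.0034] w 0.04453018873745207 q [ 0.0391  0.4018  0.3437 -0.4975 -1.7264  0.4841]
target tcp [0.55  0.235 0.262] rows 13 dist 0.19892870179363661
{"dp": [11.6, 9.3, -3.4], "rotation": [1.8, -5.8, 1.8]}
{"dp": [11.5, 8.8, -4.9], "rotation": [1.8, -5.8, 1.8]}
{"dp": [11.2, 8.3, -6.3], "rotation": [1.8, -5.8, 1.8]}
{"dp": [10.7, 7.7, -7.7], "rotation": [1.8, -5.8, 1.8]}
{"dp": [10.1, 7.2, -9.0], "rotation": [1.8, -5.8, 1.9]}
{"dp": [9.4, 6.5, -10.2], "rotation": [1.8, -5.8, 1.8]}
{"dp": [8.5, 5.9, -11.3], "rotation": [1.8, -5.8, 1.9]}
{"dp": [7.5, 5.3, -12.2], "rotation": [1.8, -5.7, 1.8]}
{"dp": [6.4, 4.7, -13.1], "rotation": [1.8, -5.8, 1.9]}
{"dp": [5.2, 4.0, -13.8], "rotation": [1.8, -5.7, 1.8]}
{"dp": [3.9, 3.5, -14.4], "rotation": [1.8, -5.8, 1.9]}
{"dp": [2.5, 2.9, -14.8], "rotation": [1.8, -5.7, 1.8]}
{"dp": [1.2, 2.3, -15.2], "rotation": [1.8, -5.8, 1.9]}
```

Call:
move_arm(
  deltas=[
    {"dp":[11.6,9.3,-3.4],"rotation":[1.8,-5.8,1.8]},
    {"dp":[11.5,8.8,-4.9],"rotation":[1.8,-5.8,1.8]},
    {"dp":[11.2,8.3,-6.3],"rotation":[1.8,-5.8,1.8]},
    {"dp":[10.7,7.7,-7.7],"rotation":[1.8,-5.8,1.8]},
    {"dp":[10.1,7.2,-9],"rotation":[1.8,-5.8,1.9]},
  ],
)

```text
t: 11.58
eef_pos: [0.5874, 0.1161, 0.2787]
ee_rot: [-1.701, -0.311, 2.693]
force: [-0.1, 0.5, -0.3]
width: 0.0449
```

```bash
python3 - <<'E'
from dots import *
plan([.550,.235,.31],198.5,0,step=36,rstep=6.8)
E
```

```text
t 11.58 tcp [0.5874 0.1161 0.2787] grasp [0.5979 0.1041 0.324 ] 
R cols [[-0.858, 0.413, 0.306], [-0.217, 0.248, -0.944], [-0.466, -0.876, -0.123]] F [-0.1336  0.5477 -0.3168] M [-0.8531 -0.5919 -0.0122] w 0.044878477806074395 q [ 0.2968  0.3311  0.2256 -0.3061 -1.6059  0.8155]
target tcp [0.55  0.235 0.262] rows 8 dist 0.1258068724575329
{"dp": [9.5, 6.7, -10.6], "rotation": [1.7, -5.6, 1.8]}
{"dp": [8.6, 6.1, -11.7], "rotation": [1.7, -5.6, 1.8]}
{"dp": [7.6, 5.4, -12.6], "rotation": [1.7, -5.6, 1.7]}
{"dp": [6.5, 4.9, -13.5], "rotation": [1.8, -5.6, 1.8]}
{"dp": [5.3, 4.2, -14.2], "rotation": [1.7, -5.6, 1.7]}
{"dp": [4.0, 3.7, -14.8], "rotation": [1.8, -5.7, 1.8]}
{"dp": [2.6, 3.1, -15.2], "rotation": [1.7, -5.6, 1.7]}
{"dp": [1.2, 2.5, -15.4], "rotation": [1.8, -5.7, 1.8]}
```

Call:
move_arm(
  deltas=[
    {"dp":[9.5,6.7,-10.6],"rotation":[1.7,-5.6,1.8]},
    {"dp":[8.6,6.1,-11.7],"rotation":[1.7,-5.6,1.8]},
    {"dp":[7.6,5.4,-12.6],"rotation":[1.7,-5.6,1.7]},
    {"dp":[6.5,4.9,-13.5],"rotation":[1.8,-5.6,1.8]},
    {"dp":[5.3,4.2,-14.2],"rotation":[1.7,-5.6,1.7]},
  ],
)

```text
t: 12.0
eef_pos: [0.5623, 0.1937, 0.2669]
ee_rot: [-1.642, -0.096, -3.086]
force: [-0.1, 0.0, -0.1]
width: 0.0449
```

```bash
python3 - <<'E'
from dots import *
plan([.547,.246,.29],198.5,0,step=20,rstep=6.8)
E
```

```text
t 12.00 tcp [0.5623 0.1937 0.2669] grasp [0.567  0.1905 0.3146] 
R cols [[-0.994, -0.056, 0.096], [-0.099, 0.065, -0.993], [0.049, -0.996, -0.071]] F [-0.1039  0.0154 -0.1104] M [-0.2564 -0.2065  0.0308] w 0.04489813086667039 q [ 0.5804  0.2441  0.0437 -0.1107 -1.4188  1.0624]
target tcp [0.547 0.246 0.242] rows 3 dist 0.059943977909201814
{"dp": [3.3, 9.9, -17.0], "rotation": [1.6, -5.2, 1.6]}
{"dp": [2.0, 9.3, -17.6], "rotation": [1.6, -5.1, 1.7]}
{"dp": [0.6, 8.9, -17.9], "rotation": [1.6, -5.2, 1.6]}
```

Call:
move_arm(
  deltas=[
    {"dp":[3,5,-15],"rotation":[1.6,-5.2,1.6]},
    {"dp":[2,5,-15],"rotation":[1.6,-5.1,1.7]},
    {"dp":[0.5,5,-11],"rotation":[1.4,-4,1.2]},
    {"dp":[0,0,0],"rotation":[0,0,0]},
  ],
)

```text
t: 12.33
eef_pos: [0.5472, 0.2391, 0.2539]
ee_rot: [-1.568, -0.002, -2.815]
force: [0.2, -0.6, -0.0]
width: 0.0447
```

```bash
python3 - <<'E'
from dots import *
plan([.547,.246,.29],198.5,0,step=20,rstep=6.8)
snap('11',{'scene':(235,75,335,175),'top':(130,130,230,220)},pts=[[.547,.246,.227]])
E
```

```text
t 12.33 tcp [0.5472 0.2391 0.2539] grasp [0.5473 0.2393 0.3019] 
R cols [[-0.947, -0.321, 0.002], [-0.001, -0.003, -1.0], [0.321, -0.947, 0.002]] F [ 0.1795 -0.6465 -0.0108] M [-0.2045  0.2199  0.0107] w 0.04469127518287555 q [ 0.7399  0.2028 -0.0791  0.0014 -1.2919  1.1571]
target tcp [0.547 0.246 0.242] rows 1 dist 0.01374751775415199
{"dp": [-2.0, 11.9, -6.6], "rotation": [-0.1, 0.2, 0.1]}
```

View pics/scene_11.png

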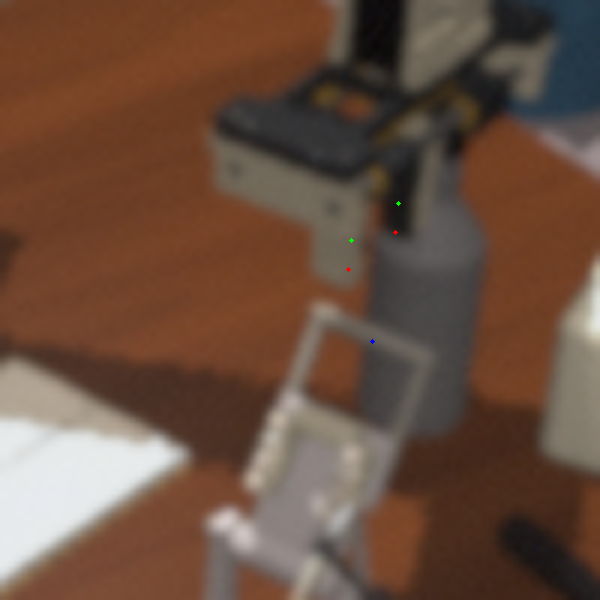

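View pics/top_11.png

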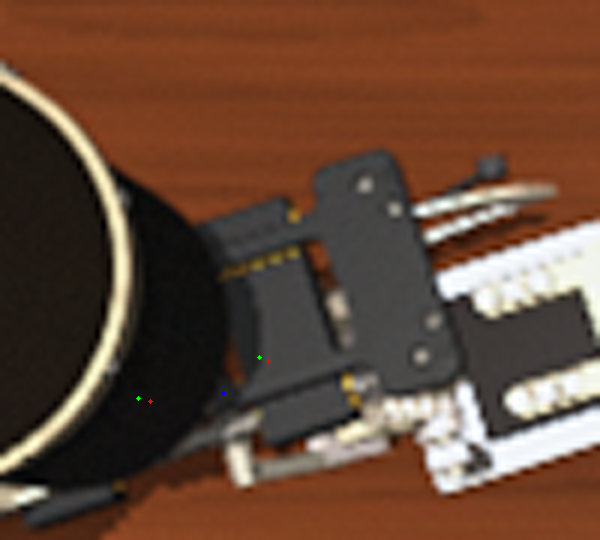

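Call:
move_arm(
  deltas=[
    {"dp":[-2,12,-6.5],"rotation":[0,0.2,0.1]},
    {"dp":[0,0,0],"rotation":[0,0,0]},
    {"dp":[0,0,0],"rotation":[0,0,0]},
  ],
)

```text
t: 12.68
eef_pos: [0.5492, 0.2433, 0.2439]
ee_rot: [-1.571, -0.001, -2.83]
force: [-0.1, 0.2, 1.3]
width: 0.045
```

```bash
python3 - <<'E'
from dots import *
plan([.547,.246,.229],198.5,0,step=20,rstep=6.8)
snap('12',{'scene':(235,75,335,175)},pts=[[.547,.246,.227]])
E
```

```text
t 12.68 tcp [0.5492 0.2433 0.2439] grasp [0.5492 0.2434 0.2919] 
R cols [[-0.952, -0.306, 0.001], [-0.001, -0.0, -1.0], [0.306, -0.952, -0.0]] F [-0.1005  0.2331  1.3167] M [-0.1398  0.0702  0.0086] w 0.04497007857075985 q [ 0.7418  0.2124 -0.0886 -0.0004 -1.2704  1.1405]
target tcp [0.547 0.246 0.181] rows 4 dist 0.0630107527316587
{"dp": [0.3, 15.7, -0.8], "rotation": [0.0, -0.2, 0.0]}
{"dp": [0.3, 15.7, -0.8], "rotation": [0.0, -0.2, 0.0]}
{"dp": [0.3, 15.8, -0.8], "rotation": [0.0, -0.1, 0.0]}
{"dp": [0.3, 15.7, -0.8], "rotation": [0.0, -0.2, 0.0]}
```

View pics/scene_12.png

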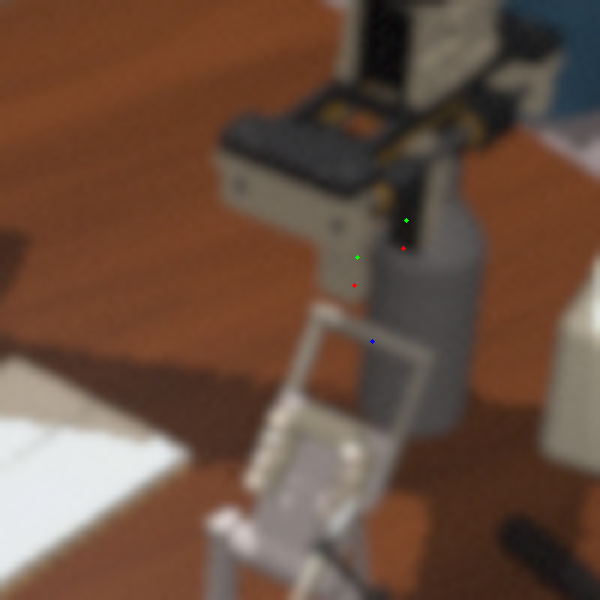

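Call:
move_arm(
  deltas=[
    {"dp":[0.5,15,-1],"rotation":[0,-0.2,0]},
    {"dp":[0.5,15,-1],"rotation":[0,-0.2,0]},
    {"dp":[0.3,12,-0.8],"rotation":[0,0,0]},
    {"dp":[0,0,0],"rotation":[0,0,0]},
    {"dp":[0,0,0],"rotation":[0,0,0]},
  ],
)

```text
t: 13.15
eef_pos: [0.5504, 0.2422, 0.2038]
ee_rot: [-1.572, 0.002, -2.831]
force: [0.3, -0.1, 1.6]
width: 0.0447
```

```bash
python3 - <<'E'
from dots import *
plan([.547,.246,.229],198.5,0,step=20,rstep=6.8)
snap('13',{'scene':(235,75,335,175)},pts=[[.547,.246,.227]])
E
```

```text
t 13.15 tcp [0.5504 0.2422 0.2038] grasp [0.5503 0.2421 0.2518] 
R cols [[-0.952, -0.306, -0.002], [0.001, 0.002, -1.0], [0.306, -0.952, -0.001]] F [ 0.2522 -0.1447  1.6079] M [-0.0645  0.0447  0.0195] w 0.04470782045016429 q [ 0.7388  0.2344 -0.1519 -0.0005 -1.1825  1.1428]
target tcp [0.547 0.246 0.181] rows 2 dist 0.023316233204142715
{"dp": [1.0, 11.4, -2.3], "rotation": [0.0, -0.4, -0.0]}
{"dp": [1.1, 11.4, -2.3], "rotation": [0.1, -0.3, -0.1]}
```

View pics/scene_13.png

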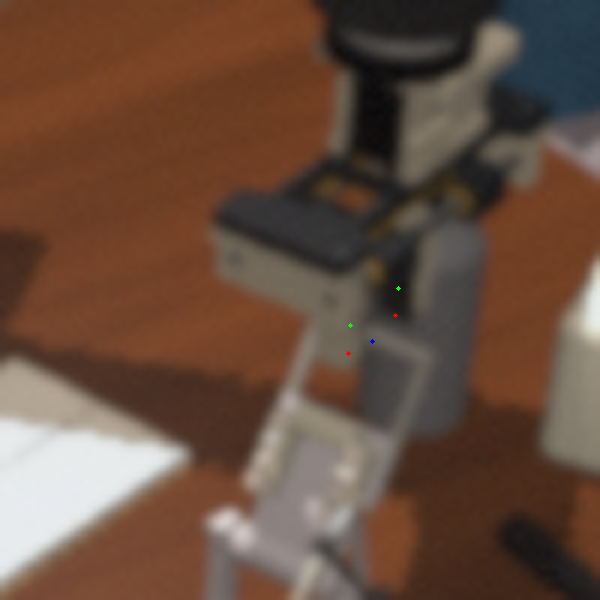

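Call:
move_arm(
  deltas=[
    {"dp":[1,9,-3],"rotation":[0,-0.4,0]},
    {"dp":[1,9,-2.5],"rotation":[0,-0.3,0]},
    {"dp":[0,3,-0.5],"rotation":[0,0,0]},
    {"dp":[0,0,0],"rotation":[0,0,0]},
    {"dp":[0,0,0],"rotation":[0,0,0]},
  ],
)

```text
t: 13.62
eef_pos: [0.5476, 0.2479, 0.1832]
ee_rot: [-1.573, 0.005, -2.819]
force: [-0.1, -1.1, 0.6]
width: 0.0448
```

```bash
python3 - <<'E'
from dots import *
plan([.547,.246,.229],198.5,0,step=20,rstep=6.8)
snap('14',{'scene':(235,75,335,175)},pts=[[.547,.246,.227]])
E
```

```text
t 13.62 tcp [0.5476 0.2479 0.1832] grasp [0.5474 0.2477 0.2312] 
R cols [[-0.948, -0.317, -0.005], [0.004, 0.004, -1.0], [0.317, -0.948, -0.002]] F [-0.1091 -1.0893  0.6037] M [-0.1409  0.1046 -0.0325] w 0.04479462151979285 q [ 0.7496  0.2457 -0.1852 -0.0004 -1.1346  1.1442]
target tcp [0.547 0.246 0.181] rows 1 dist 0.0029290699643238264
{"dp": [1.2, 2.2, 1.6], "rotation": [0.1, -0.0, -0.3]}
```

View pics/scene_14.png

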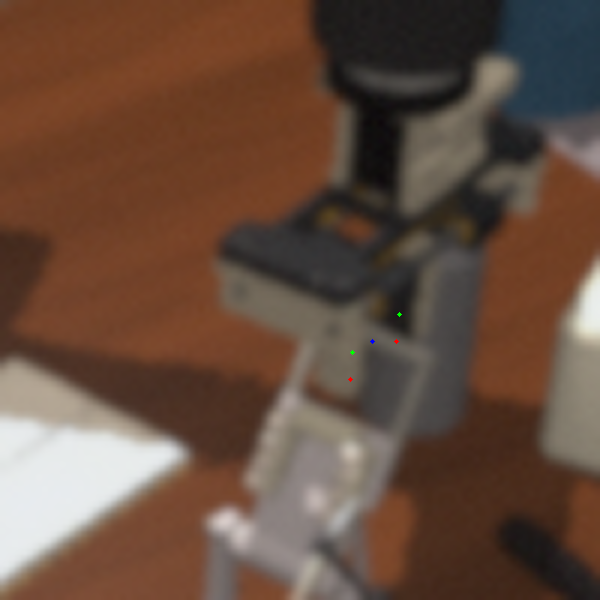

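Call:
move_arm(
  deltas=[
    {"dp":[1,1,1.5],"rotation":[0,0,0]},
    {"dp":[0,0,0],"rotation":[0,0,0]},
    {"dp":[0,0,0],"rotation":[0,0,0]},
    {"dp":[0,0,0],"rotation":[0,0,0]},
    {"dp":[0,0,0],"rotation":[0,0,0]},
  ],
  jaw=255,
  squeeze=6,
)

```text
t: 14.08
eef_pos: [0.5475, 0.2463, 0.1831]
ee_rot: [-1.574, 0.006, -2.818]
force: [-0.0, 0.4, 0.5]
width: 0.0168
```

Call:
move_arm(
  deltas=[
    {"dp":[0,0,0],"rotation":[0,0,0]},
    {"dp":[0,0,0],"rotation":[0,0,0]},
    {"dp":[0,0,0],"rotation":[0,0,0]},
    {"dp":[0,0,0],"rotation":[0,0,0]},
  ],
)

```text
t: 14.42
eef_pos: [0.5475, 0.2465, 0.1833]
ee_rot: [-1.574, 0.006, -2.819]
force: [-0.2, 0.4, -0.5]
width: 0.0098
```

```bash
python3 - <<'E'
from dots import *
show()
snap('15',{'scene':(235,75,335,175)},pts=[[.547,.246,.227]])
E
```

```text
t 14.42 tcp [0.5475 0.2465 0.1833] grasp [0.5473 0.2462 0.2313] 
R cols [[-0.948, -0.317, -0.006], [0.005, 0.005, -1.0], [0.317, -0.948, -0.003]] F [-0.1605  0.3754 -0.4558] M [-0.0648  0.1525 -0.0187] w 0.009845469693742453 q [ 0.7479  0.2434 -0.188  -0.0002 -1.1322  1.146 ]
```

View pics/scene_15.png

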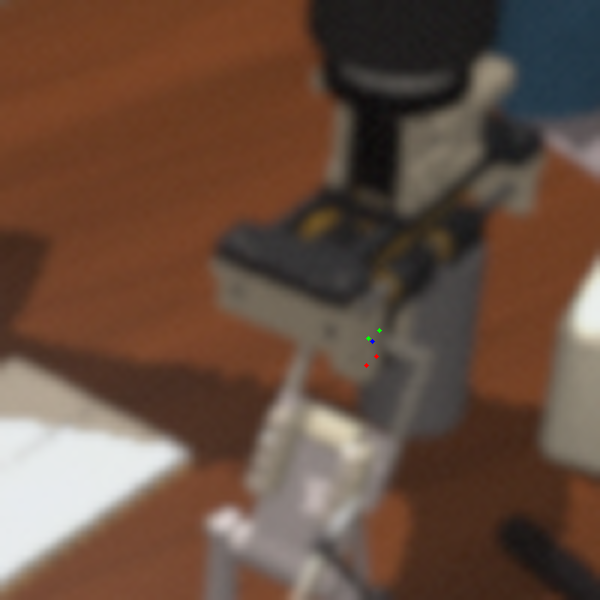

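```bash
python3 - <<'E'
from plan import *
T=pickle.load(open('top0.pkl','rb'));S=pickle.load(open('scene0.pkl','rb'))
ax=np.array([-.318,.948,0]);ax/=np.linalg.norm(ax);ay=np.cross([0,0,1],ax)
soc=np.array([.5955,.0985,.058]);H=soc+.09*ax;H[2]=.115
def art(P):
    L=np.asarray(P)-H;return np.array([L@ax,L@ay,L[2]])*1000, np.arctan2(L[2],-L@ax), 1000*np.hypot(L@ax,L[2])
a=z(448,105,14,180,150);b=z(213,178,11,270,150)
P,e=tri(T,a,S,b);print(P,e,art(P))
for f,q in((T,a),(S,b)):
    print('plane',art(nplane(f,*q,H-.056*ay,ay)))
# depth points dark near pointer (colour dark grey) in top
for f,box in((T,(188,150,220,178)),(S,(282,158,305,180))):
    x0,y0,x1,y1=box;V,U=np.mgrid[y0:y1,x0:x1];d=f['z_map'][y0:y1,x0:x1];M=f['cam_to_world']
    W=np.stack([(U-f['cx'])/f['fx']*d,(V-f['cy'])/f['fy']*d,d],-1)@M[:3,:3].T+M[:3,3]
    px=f['pixels'][y0:y1,x0:x1].astype(int)
    L=W-H;A=np.stack([L@ax,L@ay,L[...,2]],-1)*1000
    m=(abs(A[...,1]+56)<7)&(A[...,2]>15)&(px.max(2)<115)&(np.ptp(px,axis=2)<30)
    Q=A[m];rr=np.hypot(Q[:,0],Q[:,2]);th=np.arctan2(Q[:,2],-Q[:,0])
    o=np.argsort(rr);print(np.c_[Q[o],rr[o],th[o]].round(2).tolist())
E
```

```text
[0.6401 0.1464 0.1949] 0.0003561539010234424 (array([-58.773 , -57.473 ,  79.8694]), np.float64(0.9364037164516358), np.float64(99.16345035641969))
plane (array([-59.0288, -56.    ,  88.6376]), np.float64(0.9832853681486922), np.float64(106.49422091347782))
plane (array([-56.5869, -56.    ,  77.7042]), np.float64(0.9413711865678116), np.float64(96.12500086311134))
[[0.82, -56.28, 15.08, 15.1, 1.62], [-36.15, -56.76, 53.27, 64.38, 0.97], [-38.4, -56.2, 51.97, 64.61, 0.93], [-41.97, -56.34, 59.94, 73.17, 0.96], [-44.4, -55.16, 62.19, 76.41, 0.95], [-47.64, -56.17, 65.21, 80.76, 0.94], [-51.05, -56.45, 72.19, 88.42, 0.96], [-54.52, -56.3, 81.41, 97.98, 0.98], [-53.8, -53.85, 82.28, 98.31, 0.99], [-56.05, -53.16, 81.87, 99.21, 0.97], [-60.49, -52.01, 79.73, 100.08, 0.92], [-58.31, -52.39, 81.88, 100.52, 0.95], [-56.87, -55.17, 83.4, 100.94, 0.97], [-55.42, -58.01, 84.55, 101.09, 0.99], [-57.71, -57.12, 85.23, 102.93, 0.98], [-60.65, -58.95, 83.58, 103.27, 0.94], [-62.11, -56.09, 82.51, 103.27, 0.93], [-62.86, -58.46, 82.1, 103.4, 0.92], [-59.22, -54.02, 85.5, 104.01, 0.97], [-59.99, -56.
[... 636 characters left out ...]
56, 39.37, 46.61, 1.01], [-13.69, -49.25, 45.91, 47.91, 1.28], [-14.78, -49.48, 50.7, 52.81, 1.29], [-36.17, -56.41, 48.12, 60.2, 0.93], [-15.43, -49.1, 58.83, 60.82, 1.31], [-18.0, -50.18, 64.9, 67.35, 1.3], [-41.03, -55.35, 54.68, 68.36, 0.93], [-41.56, -59.11, 56.95, 70.5, 0.94], [-42.82, -49.07, 56.55, 70.93, 0.92], [-45.29, -57.44, 62.42, 77.12, 0.94], [-48.49, -55.82, 63.64, 80.01, 0.92], [-50.3, -56.52, 69.05, 85.43, 0.94], [-53.71, -58.16, 75.92, 93.0, 0.96], [-55.78, -59.02, 81.5, 98.77, 0.97], [-61.6, -59.64, 77.87, 99.29, 0.9], [-61.37, -59.18, 81.31, 101.87, 0.92], [-63.06, -56.76, 81.17, 102.78, 0.91], [-61.82, -55.71, 83.66, 104.03, 0.93], [-63.58, -60.14, 87.02, 107.77, 0.94]]
```

```bash
cat > arc.py <<'E'
from plan import *
ax=np.array([-.318,.948,0]);ax/=np.linalg.norm(ax);ay=np.cross([0,0,1],ax)
soc=np.array([.5955,.0985,.058]);H=soc+.09*ax;H[2]=.115
OFF=.0441
def cur():
    s=arm.get_state();r=R.from_euler('xyz',s['ee_rot']);B=s['eef_pos']-OFF*r.as_matrix()[:,1]
    L=B-H;x=L@ax;return s,r,B,np.arctan2(L[2],-x),np.hypot(x,L[2]),L@ay
def arc(th_end,step,maxrows=5):
    s,r,B,th,rad,lat=cur()
    print('t %.2f th %.4f rad %.4f lat %.4f F %s w %.4f'%(s['t'],th,rad,lat,s['force'].round(1),s['width']))
    r2=rot(198.5,0);n=min(maxrows,max(1,int(np.ceil(abs(th_end-th)/step))));p=B
    e=th+np.clip(th_end-th,-step*n,step*n)
    for i in range(n):
        t=th+(e-th)*(i+1)/n
        tgt=H+.13*(-np.cos(t)*ax+np.sin(t)*np.array([0,0,1]))
        d=np.round(r.inv().apply(tgt-p)*1000,1);w=np.round((r.inv()*r2).as_rotvec(degrees=True)/(n-i),1)
        print(round(t,3),json.dumps({"dp":d.tolist(),"rotation":w.tolist()}))
        p=p+r.apply(d/1000);r=r*R.from_rotvec(w,degrees=True)
E
python3 -c "
from arc import *
arc(.945,.08)"
```

```text
t 14.47 th 2.0975 rad 0.1300 lat -0.0013 F [ 0.1 -0.9 -0.5] w 0.0094
2.018 {"dp": [1.3, -4.9, 9.2], "rotation": [0.0, 0.0, -0.1]}
1.938 {"dp": [-0.1, -4.1, 9.5], "rotation": [0.0, 0.0, -0.1]}
1.858 {"dp": [0.0, -3.4, 9.9], "rotation": [0.1, 0.0, -0.1]}
1.778 {"dp": [0.0, -2.5, 10.0], "rotation": [0.0, 0.0, -0.0]}
1.698 {"dp": [0.0, -1.8, 10.3], "rotation": [0.1, 0.0, -0.1]}
```

Call:
move_arm(
  deltas=[
    {"dp":[0,0,0],"rotation":[0,0,0]},
    {"dp":[0,-4.9,9.2],"rotation":[0,0,0]},
    {"dp":[0,-4.1,9.5],"rotation":[0,0,0]},
    {"dp":[0,-3.4,9.9],"rotation":[0,0,0]},
    {"dp":[0,0,0],"rotation":[0,0,0]},
  ],
  squeeze=10,
)

```text
t: 14.88
eef_pos: [0.5567, 0.2186, 0.1965]
ee_rot: [-1.575, 0.006, -2.817]
force: [-0.7, 0.9, -0.2]
width: 0.0094
```

```bash
python3 -c "
from arc import *
arc(.945,.08)
from dots import *
snap('16',{'scene':(235,75,335,175),'top':(130,130,230,220)})"
```

```text
t 14.88 th 1.8499 rad 0.1307 lat -0.0011 F [-0.7  0.9 -0.2] w 0.0094
1.77 {"dp": [1.1, -1.8, 10.3], "rotation": [0.0, 0.0, -0.1]}
1.69 {"dp": [0.0, -1.7, 10.2], "rotation": [0.1, 0.0, -0.1]}
1.61 {"dp": [0.0, -0.9, 10.4], "rotation": [0.0, 0.0, -0.1]}
1.53 {"dp": [0.1, 0.0, 10.4], "rotation": [0.1, 0.0, -0.0]}
1.45 {"dp": [-0.0, 0.8, 10.4], "rotation": [0.0, 0.1, -0.1]}
```

View pics/scene_16.png

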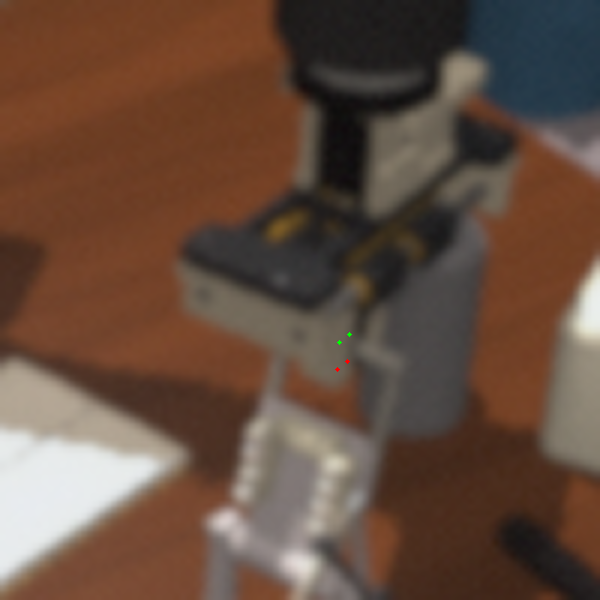

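The jaw follows. Forces stay low, so I continue along the arc.

Call:
move_arm(
  deltas=[
    {"dp":[0.3,-1.8,10.3],"rotation":[0,0,0]},
    {"dp":[0,-1.7,10.2],"rotation":[0,0,0]},
    {"dp":[0,-0.9,10.4],"rotation":[0,0,0]},
    {"dp":[0,0,0],"rotation":[0,0,0]},
  ],
)

```text
t: 15.32
eef_pos: [0.5665, 0.1887, 0.2013]
ee_rot: [-1.576, 0.007, -2.817]
force: [0.3, 0.0, 1.3]
width: 0.0095
```

```bash
python3 -c "
from arc import *
arc(.945,.08)"
```

```text
t 15.32 th 1.6057 rad 0.1305 lat -0.0009 F [0.3 0.  1.3] w 0.0095
1.526 {"dp": [0.9, 0.5, 10.4], "rotation": [0.1, 0.0, -0.1]}
1.446 {"dp": [0.0, 0.8, 10.4], "rotation": [0.0, 0.0, -0.1]}
1.366 {"dp": [0.1, 1.7, 10.2], "rotation": [0.1, 0.0, -0.1]}
1.286 {"dp": [-0.0, 2.5, 10.1], "rotation": [0.0, 0.1, -0.1]}
1.206 {"dp": [-0.0, 3.3, 9.9], "rotation": [0.1, 0.0, -0.0]}
```

Call:
move_arm(
  deltas=[
    {"dp":[0.2,0.5,10.4],"rotation":[0,0,0]},
    {"dp":[0,0.8,10.4],"rotation":[0,0,0]},
    {"dp":[0,1.7,10.2],"rotation":[0,0,0]},
    {"dp":[0,0,0],"rotation":[0,0,0]},
  ],
)

```text
t: 15.65
eef_pos: [0.5772, 0.156, 0.1976]
ee_rot: [-1.575, 0.007, -2.817]
force: [0.4, -0.3, 1.6]
width: 0.0095
```

```bash
python3 -c "
from arc import *
arc(.945,.08)"
```

```text
t 15.65 th 1.3393 rad 0.1302 lat -0.0006 F [ 0.4 -0.3  1.6] w 0.0095
1.26 {"dp": [0.7, 2.9, 9.8], "rotation": [0.1, 0.0, -0.1]}
1.182 {"dp": [-0.0, 3.4, 9.7], "rotation": [0.0, 0.0, -0.1]}
1.103 {"dp": [0.0, 4.3, 9.3], "rotation": [0.1, 0.0, -0.1]}
1.024 {"dp": [0.0, 4.9, 9.0], "rotation": [0.0, 0.0, -0.0]}
0.945 {"dp": [0.0, 5.7, 8.5], "rotation": [0.1, 0.1, -0.1]}
```

Call:
move_arm(
  deltas=[
    {"dp":[0.2,2.9,9.8],"rotation":[0,0,0]},
    {"dp":[0,3.4,9.7],"rotation":[0,0,0]},
    {"dp":[0,4.3,9.3],"rotation":[0,0,0]},
    {"dp":[0,0,0],"rotation":[0,0,0]},
  ],
)

```text
t: 15.98
eef_pos: [0.5873, 0.1251, 0.1851]
ee_rot: [-1.575, 0.006, -2.818]
force: [0.5, 0.7, -1.6]
width: 0.0097
```

```bash
python3 -c "
from arc import *
arc(.945,.08)"
```

```text
t 15.98 th 1.0709 rad 0.1301 lat -0.0004 F [ 0.5  0.7 -1.6] w 0.0097
1.008 {"dp": [0.4, 4.2, 7.0], "rotation": [0.1, 0.0, -0.2]}
0.945 {"dp": [0.0, 4.6, 6.8], "rotation": [0.1, 0.0, -0.1]}
```

Call:
move_arm(
  deltas=[
    {"dp":[0.2,4,6.8],"rotation":[0,0,0]},
    {"dp":[0,3.6,5.6],"rotation":[0,0,0]},
    {"dp":[0,0,0],"rotation":[0,0,0]},
    {"dp":[0,0,0],"rotation":[0,0,0]},
  ],
)

```text
t: 16.32
eef_pos: [0.5918, 0.1109, 0.1756]
ee_rot: [-1.575, 0.005, -2.819]
force: [0.9, 1.0, 0.4]
width: 0.0094
```

```bash
python3 -c "
from arc import *
arc(.945,.08)
from dots import *
s,r,B,th,rad,lat=cur()
snap('17',{'scene':(225,95,325,215),'top':(160,130,270,220)},pts=[B],s_=5)"
```

```text
t 16.32 th 0.9353 rad 0.1301 lat -0.0002 F [0.9 1.  0.4] w 0.0094
0.945 {"dp": [0.2, -0.7, -1.1], "rotation": [0.2, -0.0, -0.3]}
```

View pics/scene_17.png

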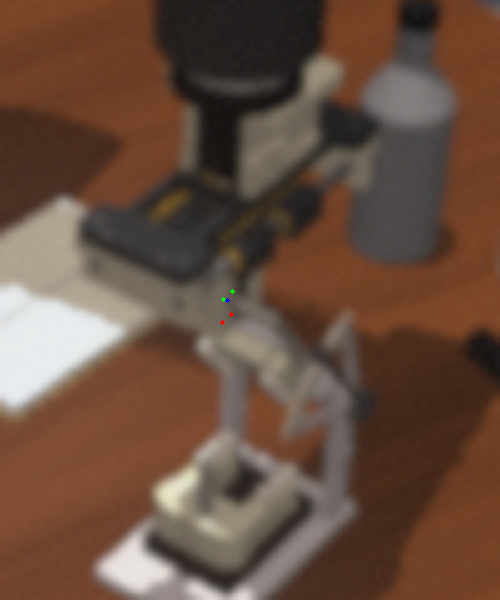

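View pics/top_17.png

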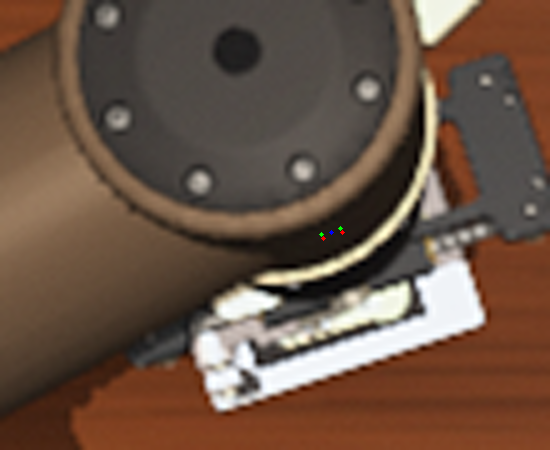

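```bash
python3 - <<'E'
from arc import *
f=pickle.load(open('scene_17.pkl','rb'))
x0,y0,x1,y1=258,148,308,200;s_=11
im=cv2.resize(f['pixels'][y0:y1,x0:x1,::-1],None,fx=s_,fy=s_,interpolation=cv2.INTER_CUBIC)
cv2.imwrite('pics/z17r.png',im)
def dot(P,c):
    u,v=proj(f,P);cv2.circle(im,(int((u-x0+.5)*s_),int((v-y0+.5)*s_)),3,c,-1)
for t,c in((.945,(0,255,0)),):
    e=-np.cos(t)*ax+np.sin(t)*np.array([0,0,1])
    for k in (-.037,.037): dot(H+.13*e+k*ay,c)
    for k in(.05,.098): dot(H+k*e-.056*ay,(0,0,255))
dot(H+.042*ay,(255,0,0));dot(H-.042*ay,(255,0,0))
cv2.imwrite('pics/z17.png',im)
E
```

```text
(no output)
```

View pics/z17.png

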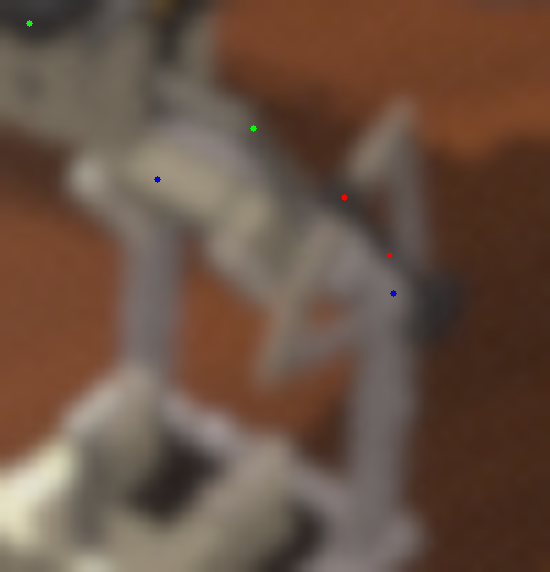

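View pics/z17r.png

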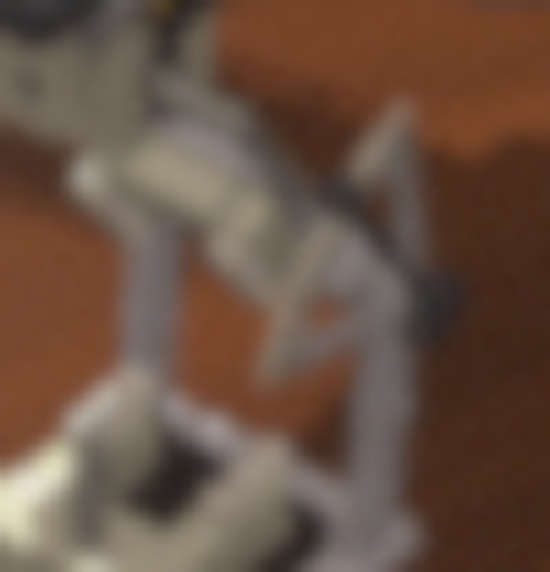

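Call:
move_arm(
  deltas=[
    {"dp":[0,-0.3,-0.4],"rotation":[0,0,0]},
    {"dp":[0,0,0],"rotation":[0,0,0]},
    {"dp":[0,0,0],"rotation":[0,0,0]},
    {"dp":[0,0,0],"rotation":[0,0,0]},
    {"dp":[0,0,0],"rotation":[0,0,0]},
  ],
  squeeze=20,
)

```text
t: 16.83
eef_pos: [0.5913, 0.1125, 0.1768]
ee_rot: [-1.574, 0.006, -2.817]
force: [0.6, -0.2, -0.4]
width: 0.009
```

```bash
python3 - <<'E'
from arc import *
arc(.945,.08)
for n in('scene','top'):
    f=arm.grab_frame(n);cv2.imwrite(f'pics/{n}_18.png',f['pixels'][:,:,::-1]);pickle.dump(f,open(n+'_18.pkl','wb'))
s=pickle.load(open('scene_18.pkl','rb'))
cv2.imwrite('pics/z18.png',cv2.resize(s['pixels'][148:215,245:308,::-1],None,fx=9,fy=9,interpolation=cv2.INTER_CUBIC))
# depth-based jaw angle: pixels of bar/prong right half
M=s['cam_to_world'];x0,y0,x1,y1=258,148,300,180
V,U=np.mgrid[y0:y1,x0:x1];d=s['z_map'][y0:y1,x0:x1]
W=np.stack([(U-s['cx'])/s['fx']*d,(V-s['cy'])/s['fy']*d,d],-1)@M[:3,:3].T+M[:3,3]
L=W-H;A=np.stack([L@ax,L@ay,L[...,2]],-1)*1000
m=(A[...,1]<-26)&(A[...,1]>-40)&(np.hypot(A[...,0],A[...,2])>70)&(np.hypot(A[...,0],A[...,2])<140)
Q=A[m];print(np.c_[Q,np.hypot(Q[:,0],Q[:,2]),np.arctan2(Q[:,2],-Q[:,0])].round(2)[::2].tolist())
E
```

```text
t 16.83 th 0.9511 rad 0.1301 lat -0.0002 F [ 0.6 -0.2 -0.4] w 0.0090
0.945 {"dp": [0.2, 0.5, 0.6], "rotation": [0.2, 0.1, -0.3]}
[[-74.43, -26.48, 110.84, 133.51, 0.98], [-78.25, -29.14, 110.75, 135.61, 0.96], [-74.16, -33.46, 110.36, 132.96, 0.98], [-80.25, -30.65, 109.0, 135.36, 0.94], [-77.58, -35.84, 109.9, 134.53, 0.96], [-79.97, -34.16, 106.84, 133.46, 0.93], [-69.97, -34.84, 101.02, 122.89, 0.97], [-74.08, -34.2, 99.49, 124.04, 0.93], [-63.27, -34.45, 92.94, 112.43, 0.97], [-68.88, -34.71, 92.76, 115.54, 0.93], [-56.13, -33.86, 84.42, 101.38, 0.98], [-64.11, -35.53, 86.42, 107.6, 0.93], [-49.16, -33.43, 76.03, 90.54, 1.0], [-61.03, -33.94, 79.87, 100.52, 0.92], [-52.15, -35.54, 75.1, 91.43, 0.96], [-47.79, -26.14, 63.76, 79.68, 0.93], [-54.1, -37.01, 73.2, 91.02, 0.93], [-51.48, -28.68, 63.47, 81.72, 0.89], [-49.5, -34.54, 65.17, 81.84, 0.92], [-50.85, -28.59, 59.11, 77.97, 0.86], [-42.44, -34.14, 56.57, 70.72, 0.93], [-52.16, -29.68, 56.57, 76.94, 0.83], [-50.21, -28.78, 50.92, 71.51, 0.79], [-58.32, -26.91, 51.23, 77.63, 0.72], [-56.42, -26.03, 45.58, 72.54, 0.68], [-61.95, -26.15, 45.27, 76.73, 0.63]]
```

View pics/z18.png

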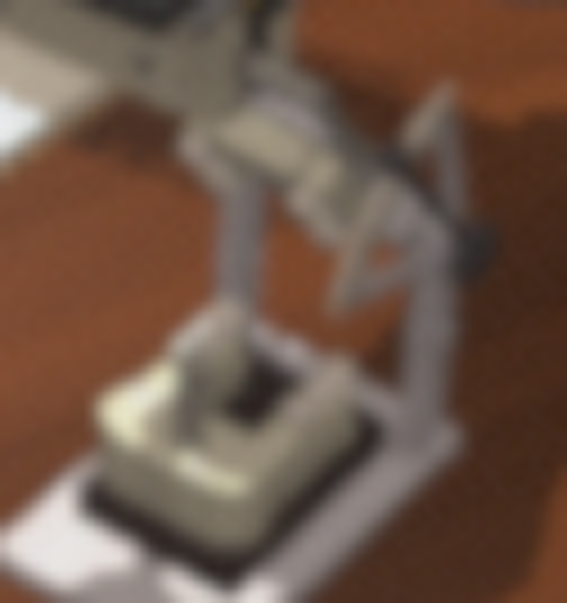

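View pics/scene_18.png

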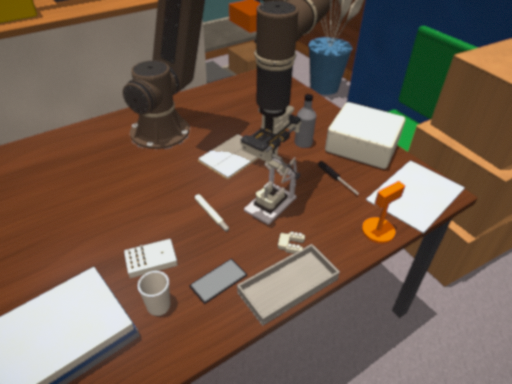

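Call:
move_arm(
  deltas=[
    {"dp":[0,0.3,0.3],"rotation":[0,0,0]},
    {"dp":[0,0,0],"rotation":[0,0,0]},
    {"dp":[0,0,0],"rotation":[0,0,0]},
    {"dp":[0,0,0],"rotation":[0,0,0]},
  ],
)

```text
t: 17.27
eef_pos: [0.5914, 0.1122, 0.1766]
ee_rot: [-1.575, 0.006, -2.817]
force: [0.3, 0.6, 1.5]
width: 0.0091
```

```bash
python3 - <<'E'
from arc import *
arc(.945,.08)
f=arm.grab_frame('scene')
arc(.945,.08)
print(arm.get_state()['qd'])
arm.job_done()
E
```

```text
t 17.27 th 0.9484 rad 0.1301 lat -0.0002 F [0.3 0.6 1.5] w 0.0091
0.945 {"dp": [0.2, 0.3, 0.3], "rotation": [0.2, 0.1, -0.3]}
t 17.32 th 0.9483 rad 0.1301 lat -0.0002 F [-0.4 -0.6  1.1] w 0.0093
0.945 {"dp": [0.2, 0.3, 0.3], "rotation": [0.2, 0.1, -0.3]}
[-0.0011  0.0001  0.0003  0.0003  0.0008 -0.001 ]
the job is handed in; nothing more can be done
```

The job is handed in at 17.3 s. The gauge pin is home in the lower jaw cast and released. The gripper is holding the upper jaw by its front bar at the pointer, with a 20 N grip.

- **Pin:** It stopped descending at the predicted depth and pushed back with 17 N. After release, the depth image put its top at 97 mm, which is the fully home height. It was still standing in the last picture, well below the raised jaw.
- **Jaw angle:** The arm's pose puts the jaw at 0.948 rad, and the depth image of the jaw itself gave about 0.95. The pointer measured 0.936 by triangulation and about 0.935–0.96 from depth. That is within about 1° of most of the readings, and the limit is four.
- **Stability:** The jaw and arm were steady at hand-in, with wrist forces of about 1–2 N.
- **Other things:** In the last scene picture the pointer and the rest of the table looked unmoved.

Two checks disagreed:
- **Fingertips:** The camera showed them about 31 mm behind the reported tool point. I used the camera position for both grasps, and both closed on the right width.
- **Pointer from above:** Casting the top view alone onto the pointer's plane gave about 0.98 rad at the wrong radius (106 mm instead of 98 mm), so I went with the two-view result.

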